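# Charge the mill jar with grinding balls

### The job

Take the scoop out of the tool caddy, scoop up at least three of the four grinding balls from the trough in one scoopful, and tip them gently into the open mill jar from just above its rim. Then stand the scoop upright back in its compartment of the caddy. Do not touch the balls with the gripper or spill any on the table (a ball left over stays in the trough), and do not shift or tip the jar or the things standing around.

Things in the scene. Friction and masses are not known exactly. Their poses are not given: they have to be found in the camera images.
- scoop: scoop: aluminium pan 76 long x 84 wide (flat floor 2 thick, back wall 45 high, sides 2 thick, 24 high in front and 45 in the rear 40, front open) with an upright wooden handle 16 x 16 behind its back wall, 200 high in all, 180 g; starts upright in the caddy. Origin: underside, centre of the 92 x 84 footprint of pan and handle; the pan opens to -x, handle at +x, z up along the handle
- scoop_grip (a point): point on the handle's axis, 165 above the pan's underside, 38 from the origin towards +x of the scoop
- scoop_lip (a point): middle of the open front edge of the pan's underside (46 from the origin towards -x of the scoop)
- caddy: terracotta tool caddy, fixed, outside 170 (x) x 110 (y), walls 85 high and 5 thick; origin: centre of its underside. Its larger compartment, towards -x, inside 108 x 100, holds the scoop; the narrow one towards +x holds three fixed upright brushes at x = 62, y = -34, -8 and 30 in the caddy's frame, up to 146 high
- caddy_in (a point): centre of the inner floor of the scoop's compartment (6 above the table)
- trough: grey plastic trough, fixed, outside 264 (x) x 104 (y), walls 56 high and 5 thick, inside 94 wide; origin: centre of its underside. Flat inner floor 6 above the table; its -x end is a smooth 40 degree ramp rising outwards from the floor to the rim, its +x end an upright wall
- trough_foot (a point): middle of the line where the flat floor meets the ramp (71 from the trough's centre towards -x, 6 high)
- trough_back (a point): middle of the foot of the upright end wall's inner face (127 from the trough's centre towards +x, 6 high)
- jar: white porcelain mill jar, open, loose, upright, 90 high, outer radius 64, mouth radius 56, floor 8 thick, 0.9 kg; origin: centre of its underside
- jar_rim (a point): centre of the jar's mouth, at rim height (90)
- jar_in (a point): centre of the jar's inner floor
- ball0_center (a point): centre of a white ceramic grinding ball, 34 in diameter, 70 g, free to roll, one of four alike; starts in the ramp half of the trough
- ball1_center (a point): centre of a white ceramic grinding ball, 34 in diameter, 70 g, free to roll, one of four alike; starts in the ramp half of the trough
- ball2_center (a point): centre of a white ceramic grinding ball, 34 in diameter, 70 g, free to roll, one of four alike; starts in the ramp half of the trough
- ball3_center (a point): centre of a white ceramic grinding ball, 34 in diameter, 70 g, free to roll, one of four alike; starts in the ramp half of the trough
- glaze_bottle: closed glaze bottle, radius 30, height 150; loose, a bystander to be left alone; origin: centre of its underside
- glaze_jar: closed squat glaze jar, radius 34, height 105; loose, a bystander to be left alone; origin: centre of its underside
- mug: fired mug with one handle, radius 36 (58 to the handle's outside), height 80; loose, a bystander to be left alone; origin: centre of its underside
- wood_block: wooden facing block 70 x 60, height 35; loose, a bystander to be left alone; origin: centre of its underside
- jar_lid: porcelain lid of the mill jar, radius 60, height 35 with its knob; loose, a bystander to be left alone; origin: centre of its underside
- pinch_bowl: terracotta pinch bowl, radius 55, height 45; loose, a bystander to be left alone; origin: centre of its underside
- plaster_mould: plaster press mould, a slab 150 (along its x) x 90 and 40 high; loose, a bystander to be left alone; origin: centre of its underside
Not all that is in view belongs to the job. Several things have the shape of the caddy; the one meant has the colours described above. What is shaped like the scoop but blue is not meant.

How it is judged:
On the way, in this order (a step that is already met when the one before it is completed fails the run):
1. the scoop is lifted out of the caddy, above its walls (height (world z) of scoop above 0.088 m), for 0.1 s.
2. at least three balls ride in the scoop, clear above the trough (((((x of ball0_center in the frame of scoop between -0.048 and 0.03 m and y of ball0_center in the frame of scoop between -0.042 and 0.042 m and z of ball0_center in the frame of scoop between 0.01 and 0.07 m) and height (world z) of ball0_center above 0.085 m) and ((x of ball1_center in the frame of scoop between -0.048 and 0.03 m and y of ball1_center in the frame of scoop between -0.042 and 0.042 m and z of ball1_center in the frame of scoop between 0.01 and 0.07 m) and height (world z) of ball1_center above 0.085 m) and ((x of ball2_center in the frame of scoop between -0.048 and 0.03 m and y of ball2_center in the frame of scoop between -0.042 and 0.042 m and z of ball2_center in the frame of scoop between 0.01 and 0.07 m) and height (world z) of ball2_center above 0.085 m)) or (((x of ball0_center in the frame of scoop between -0.048 and 0.03 m and y of ball0_center in the frame of scoop between -0.042 and 0.042 m and z of ball0_center in the frame of scoop between 0.01 and 0.07 m) and height (world z) of ball0_center above 0.085 m) and ((x of ball1_center in the frame of scoop between -0.048 and 0.03 m and y of ball1_center in the frame of scoop between -0.042 and 0.042 m and z of ball1_center in the frame of scoop between 0.01 and 0.07 m) and height (world z) of ball1_center above 0.085 m) and ((x of ball3_center in the frame of scoop between -0.048 and 0.03 m and y of ball3_center in the frame of scoop between -0.042 and 0.042 m and z of ball3_center in the frame of scoop between 0.01 and 0.07 m) and height (world z) of ball3_center above 0.085 m)) or (((x of ball0_center in the frame of scoop between -0.048 and 0.03 m and y of ball0_center in the frame of scoop between -0.042 and 0.042 m and z of ball0_center in the frame of scoop between 0.01 and 0.07 m) and height (world z) of ball0_center above 0.085 m) and ((x of ball2_center in the frame of scoop between -0.048 and 0.03 m and y of ball2_center in the frame of scoop between -0.042 and 0.042 m and z of ball2_center in the frame of scoop between 0.01 and 0.07 m) and height (world z) of ball2_center above 0.085 m) and ((x of ball3_center in the frame of scoop between -0.048 and 0.03 m and y of ball3_center in the frame of scoop between -0.042 and 0.042 m and z of ball3_center in the frame of scoop between 0.01 and 0.07 m) and height (world z) of ball3_center above 0.085 m)) or (((x of ball1_center in the frame of scoop between -0.048 and 0.03 m and y of ball1_center in the frame of scoop between -0.042 and 0.042 m and z of ball1_center in the frame of scoop between 0.01 and 0.07 m) and height (world z) of ball1_center above 0.085 m) and ((x of ball2_center in the frame of scoop between -0.048 and 0.03 m and y of ball2_center in the frame of scoop between -0.042 and 0.042 m and z of ball2_center in the frame of scoop between 0.01 and 0.07 m) and height (world z) of ball2_center above 0.085 m) and ((x of ball3_center in the frame of scoop between -0.048 and 0.03 m and y of ball3_center in the frame of scoop between -0.042 and 0.042 m and z of ball3_center in the frame of scoop between 0.01 and 0.07 m) and height (world z) of ball3_center above 0.085 m)))), for 0.2 s.
3. at least three balls lie in the jar while the scoop is still out of the caddy ((((horizontal distance between ball0_center and jar_in below 0.058 m and z of ball0_center in the frame of jar between 0 and 0.08 m) and (horizontal distance between ball1_center and jar_in below 0.058 m and z of ball1_center in the frame of jar between 0 and 0.08 m) and (horizontal distance between ball2_center and jar_in below 0.058 m and z of ball2_center in the frame of jar between 0 and 0.08 m)) or ((horizontal distance between ball0_center and jar_in below 0.058 m and z of ball0_center in the frame of jar between 0 and 0.08 m) and (horizontal distance between ball1_center and jar_in below 0.058 m and z of ball1_center in the frame of jar between 0 and 0.08 m) and (horizontal distance between ball3_center and jar_in below 0.058 m and z of ball3_center in the frame of jar between 0 and 0.08 m)) or ((horizontal distance between ball0_center and jar_in below 0.058 m and z of ball0_center in the frame of jar between 0 and 0.08 m) and (horizontal distance between ball2_center and jar_in below 0.058 m and z of ball2_center in the frame of jar between 0 and 0.08 m) and (horizontal distance between ball3_center and jar_in below 0.058 m and z of ball3_center in the frame of jar between 0 and 0.08 m)) or ((horizontal distance between ball1_center and jar_in below 0.058 m and z of ball1_center in the frame of jar between 0 and 0.08 m) and (horizontal distance between ball2_center and jar_in below 0.058 m and z of ball2_center in the frame of jar between 0 and 0.08 m) and (horizontal distance between ball3_center and jar_in below 0.058 m and z of ball3_center in the frame of jar between 0 and 0.08 m))) and height (world z) of scoop above 0.05 m), for 0.2 s.
At the end, for the whole second after the job is handed in: At least 3 balls in the jar, any other in jar or trough, all at rest; scoop released upright (0.12 rad) on its caddy compartment's floor, centred within 20 mm; jar upright (0.1 rad), within 30 mm of its start; bystanders within 40 mm of theirs ((((horizontal distance between ball0_center and jar_in below 0.058 m and z of ball0_center in the frame of jar between 0 and 0.08 m) and (horizontal distance between ball1_center and jar_in below 0.058 m and z of ball1_center in the frame of jar between 0 and 0.08 m) and (horizontal distance between ball2_center and jar_in below 0.058 m and z of ball2_center in the frame of jar between 0 and 0.08 m)) or ((horizontal distance between ball0_center and jar_in below 0.058 m and z of ball0_center in the frame of jar between 0 and 0.08 m) and (horizontal distance between ball1_center and jar_in below 0.058 m and z of ball1_center in the frame of jar between 0 and 0.08 m) and (horizontal distance between ball3_center and jar_in below 0.058 m and z of ball3_center in the frame of jar between 0 and 0.08 m)) or ((horizontal distance between ball0_center and jar_in below 0.058 m and z of ball0_center in the frame of jar between 0 and 0.08 m) and (horizontal distance between ball2_center and jar_in below 0.058 m and z of ball2_center in the frame of jar between 0 and 0.08 m) and (horizontal distance between ball3_center and jar_in below 0.058 m and z of ball3_center in the frame of jar between 0 and 0.08 m)) or ((horizontal distance between ball1_center and jar_in below 0.058 m and z of ball1_center in the frame of jar between 0 and 0.08 m) and (horizontal distance between ball2_center and jar_in below 0.058 m and z of ball2_center in the frame of jar between 0 and 0.08 m) and (horizontal distance between ball3_center and jar_in below 0.058 m and z of ball3_center in the frame of jar between 0 and 0.08 m))) and ((horizontal distance between ball0_center and jar_in below 0.058 m and z of ball0_center in the frame of jar between 0 and 0.08 m) or (x of ball0_center in the frame of trough between -0.13 and 0.13 m and y of ball0_center in the frame of trough between -0.048 and 0.048 m and z of ball0_center in the frame of trough between 0.01 and 0.056 m)) and ((horizontal distance between ball1_center and jar_in below 0.058 m and z of ball1_center in the frame of jar between 0 and 0.08 m) or (x of ball1_center in the frame of trough between -0.13 and 0.13 m and y of ball1_center in the frame of trough between -0.048 and 0.048 m and z of ball1_center in the frame of trough between 0.01 and 0.056 m)) and ((horizontal distance between ball2_center and jar_in below 0.058 m and z of ball2_center in the frame of jar between 0 and 0.08 m) or (x of ball2_center in the frame of trough between -0.13 and 0.13 m and y of ball2_center in the frame of trough between -0.048 and 0.048 m and z of ball2_center in the frame of trough between 0.01 and 0.056 m)) and ((horizontal distance between ball3_center and jar_in below 0.058 m and z of ball3_center in the frame of jar between 0 and 0.08 m) or (x of ball3_center in the frame of trough between -0.13 and 0.13 m and y of ball3_center in the frame of trough between -0.048 and 0.048 m and z of ball3_center in the frame of trough between 0.01 and 0.056 m)) and linear speed of each of ball0, ball1, ball2, ball3 below 0.05 m/s and horizontal distance between scoop and caddy_in below 0.02 m and height (world z) of scoop below 0.015 m and angle between scoop's own z axis and vertical below 0.12 rad and linear speed of scoop below 0.03 m/s and distance of jar from where it was at the start of the episode below 0.03 m and angle between jar's own z axis and vertical below 0.1 rad and not (distance of any of glaze_bottle, glaze_jar, mug, wood_block, jar_lid, pinch_bowl, plaster_mould from where it was at the start of the episode above 0.04 m)); the robot touches nothing.
It fails at once if the fingers touch a ball (contact force between the fingers and ball0 above 0.5 N or contact force between the fingers and ball1 above 0.5 N or contact force between the fingers and ball2 above 0.5 N or contact force between the fingers and ball3 above 0.5 N).
It fails at once if a ball is spilled on the table (height (world z) of any of ball0_center, ball1_center, ball2_center, ball3_center below 0.0195 m).
It fails at once if a ball is thrown or dropped from high (it moves faster than 2 m/s, a fall of about 200 mm) (linear speed of any of ball0, ball1, ball2, ball3 above 2 m/s).
It fails at once if the jar is tipped by more than 0.35 rad (angle between jar's own z axis and vertical above 0.35 rad).
It fails at once if a bystander is moved by more than 40 mm (distance of any of glaze_bottle, glaze_jar, mug, wood_block, jar_lid, pinch_bowl, plaster_mould from where it was at the start of the episode above 0.04 m).
It also fails if it takes over 67 s, if anything falls off the work surface, if the arm or the gripper's body presses on something with over 40 N, if the wrist force passes 120 N, or if a joint passes its speed limit or range.

### The arm

A 6-joint arm with a two-finger parallel gripper is mounted at the origin on the work surface. World frame = base frame: x ahead of the robot, y to its left, z up, the work surface at z = 0. Lengths are in m, angles in rad, forces in N, time in s.
With the tool pointing down it reaches from about 0.3 to 1 m from the base axis. Payload 5.1 kg.
Tool frame: the origin (TCP) lies midway between the tips of the shut fingers; the grasp point (between the pads) lies 19 mm behind it; z points along the fingers, y is the line along which they close (so a half turn about z gives the same grasp; the last joint's range is limited). The gripper opens to 95 mm and grips with 3 to 60 N. Pads are 20 mm wide; open, the fingers measure 119 mm over their backs; the gripper's body (75 mm by 180 mm) begins 59 mm behind the grasp point.
Start: joints at [-1.368, 0.124, 1.65, -0, 1.367, -0.083], TCP at [0.183, -0.624, 0.215] pointing down, gripper open.
Joint ranges: [-2.61, 2.61], [-1.02, 2.33], [0.03, 2.71], [-1.35, 4.49], [0.32, 2.68], [-2.91, 2.91]. Speed limits (rad/s): [2.57, 2.57, 3.14, 3.14, 3.14, 3.14].

### API

Orientations are given as a rotation vector (axis times angle).
In Python, from plant import r, cams gives the robot as it stands. The module is installed in compiled form; this text tells all that it offers.
- The arm moves only by the shell command python3 -m inch 'ROWS' [FORCE]. ROWS is JSON, a list of rows, each an object with "travel": the shift along the tool's x, y, z in m, a list of three; "dr": the turn, a rotation vector about the tool's x, y, z in degrees, a list of three; "jaw": the gripper command: -1 is shut, 1 is fully open, values between are in proportion. In form: [{"travel": [tx, ty, tz], "dr": [rx, ry, rz], "jaw": jaw}, ...]. A call has 1 to 5 rows; each row is the pose to reach, as a shift and turn from the pose commanded when the call began, along the tool's axes at that moment; what a row does not reach only later rows make up. A row lasts 1/10 s, in which the tool goes at most 50 mm and 8.59 degrees, less where a joint would pass 70% of its speed; a pose out of reach is approached as far as the arm can. A call with a gripper value outside its range is refused whole. The fingers move at their own pace and stop on an object; FORCE is the grip in N (left out, the last holds). Time passes only in rows, so rows that repeat a pose let the fingers close. It gives the time, the measured TCP pose, the force, the opening and the grip force at its end, in the units of the state.
- r.observe(): the state, without advancing time (a new reading comes with each control period).
- cams.snapshot(name): name is "scene" or "top" or "wrist"; returns a dict with "frame" (420x560x3 uint8, red, green, blue), "camera_matrix" (3x3 intrinsics, pixels), "rvec" (rotation vector, rad) and "tvec" (3), from world to camera coordinates, as OpenCV has them; the wrist camera has in their place "T_tool_cam" (4x4, takes a point from camera to tool coordinates, whose origin is the TCP and whose axes are the flange's). Camera axes: x right, y down, z forward; pixel columns grow to the right and rows downward; lengths in m; the calibration is good to about 2 mm. A picture is of the moment at which its call begins: read the wrist's pose just before it. There is no depth.
- r.sign_off(): hands the job in; it is judged then, once.
The state is a dict: "clock": time; "joints": joint angles; "qd": joint speeds; "joint_torque": joint torques, N m; "ee_pos": TCP position; "tcp_rot": TCP orientation; "force": force on the tool from outside, world axes, zero at the start; "ft_torque": the same for the moment, N m; "width": finger opening in m; "gripper_force": force on a finger pad.
Only numpy, scipy, OpenCV 4.12 (cv2) and the standard library are available. Lean on these libraries where they do the work, as an engineer would, in place of code of your own. Each camera call takes 0.05 s, during which the arm holds its last target. There are 200 camera calls.

## Working session

There is one attempt and no reset: what is moved stays moved. The work goes in short steps, Python scripts to look and compute and a shell command to move; the robot and the scene stay as the last step left them, time stands still between calls to the robot, and variables do not carry over. Pictures are saved under pics/ and viewed, at most 10 in all, crops included, and the job is handed in when it is done.

```bash
mkdir -p pics; ls; python3 - <<'E'
from plant import r,cams
import cv2,numpy as np
np.set_printoptions(precision=4,suppress=True)
for n in ("scene","top"):
    s=cams.snapshot(n); cv2.imwrite(f"pics/{n}0.png",s["frame"][:,:,::-1]); print(n,s["camera_matrix"],s["rvec"],s["tvec"])
o=r.observe(); print(o["clock"],o["ee_pos"],o["tcp_rot"],o["width"],o["force"])
E
```

```text
pics
scene [[422.3985   0.     285.403 ]
 [  0.     422.3985 204.7024]
 [  0.       0.       1.    ]] [ 2.5238  0.608  -0.1588] [-0.4706 -0.0845  1.7571]
top [[448.079    0.     282.5432]
 [  0.     448.079  202.2048]
 [  0.       0.       1.    ]] [ 2.1602 -2.1134  0.1537] [0.07   0.5041 1.3891]
0.1 [ 0.1831 -0.6231  0.2135] [-3.1077 -0.4471  0.0002] 0.09516920621300864 [0.4369 0.5967 0.5401]
```

View pics/scene0.png

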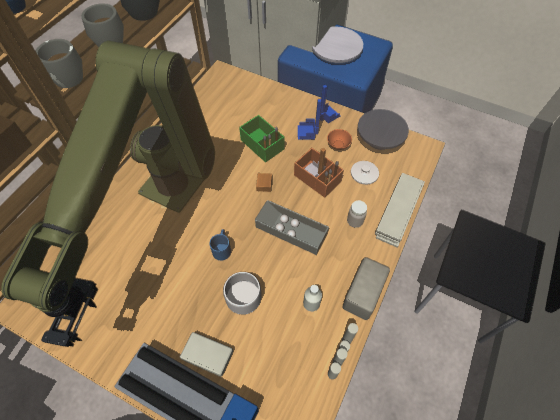

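View pics/top0.png

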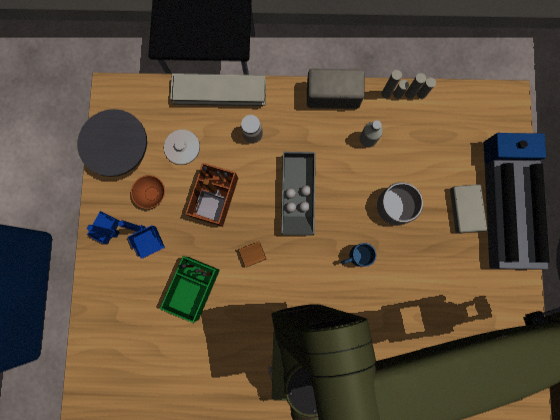

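Scene: the terracotta caddy with the pan is at top (212,193). Lookalikes are the green caddy (190,288) and the blue scoops (145,242) and (102,228). The trough is at (297,193) with four balls, and the jar is at (400,203). I choose the terracotta caddy and will check it in a close crop.

```bash
cat > h.py <<'E'
from plant import r,cams
import cv2,numpy as np
from scipy.spatial.transform import Rotation as R
np.set_printoptions(precision=4,suppress=True)
def ray(s,px):
    Rm=R.from_rotvec(s["rvec"]).as_matrix(); c=-Rm.T@s["tvec"]
    d=Rm.T@np.linalg.inv(s["camera_matrix"])@np.array([px[0],px[1],1.]); return c,d
def onz(s,px,z):
    c,d=ray(s,px); return c+d*(z-c[2])/d[2]
def pix(s,p):
    return cv2.projectPoints(np.array([p],float),s["rvec"],s["tvec"],s["camera_matrix"],None)[0].ravel()
def tri(s1,p1,s2,p2):
    c1,d1=ray(s1,p1);c2,d2=ray(s2,p2)
    k=np.linalg.lstsq(np.c_[d1,-d2],c2-c1,rcond=None)[0]
    a,b=c1+k[0]*d1,c2+k[1]*d2; return (a+b)/2,np.linalg.norm(a-b)
E
python3 - <<'E'
from h import *
t=cams.snapshot("top"); s=cams.snapshot("scene")
a=cv2.resize(t["frame"][145:240,180:320],None,fx=5.7,fy=5.7,interpolation=2)[:540,:798]
b=cv2.resize(s["frame"][135:215,280:355],None,fx=5,fy=5,interpolation=2)
cv2.imwrite("pics/a1.png",a[:,:,::-1]);cv2.imwrite("pics/b1.png",b[:,:,::-1])
hs=cv2.cvtColor(t["frame"],cv2.COLOR_RGB2HSV)
m=((hs[...,0]<12)&(hs[...,1]>130)&(hs[...,2]>40)).astype(np.uint8)
for c in cv2.findContours(m,0,2)[0]:
    if cv2.contourArea(c)>60: print("red",cv2.minAreaRect(c),cv2.contourArea(c))
g=t["frame"].astype(int)
m=((g.min(2)>150)&(hs[...,1]<40)).astype(np.uint8); m[:,:120]=0
for c in cv2.findContours(m,0,2)[0]:
    if cv2.contourArea(c)>15: print("white",cv2.minEnclosingCircle(c),cv2.contourArea(c))
print(ray(t,(280,200)), onz(t,(400,203),.09), onz(t,(212,193),.085),onz(t,(297,193),.056))
E
```

```text
red ((147.30001831054688, 191.6000213623047), (31.752166748046875, 33.98823165893555), 63.43495178222656) 822.5
red ((211.63320922851562, 194.2241973876953), (39.3731575012207, 55.919410705566406), 17.650123596191406) 758.5
white ((392.5, 205.0), 15.041708946228027) 355.5
white ((188.5, 150.0), 14.151071548461914) 254.0
white ((376.5, 124.5), 3.8079864978790283) 34.5
white ((250.2293243408203, 123.0338363647461), 8.770840644836426) 203.0
(array([0.2841, 0.0644, 1.4504]), array([ 0.1576,  0.0174, -0.9874])) [ 0.4997 -0.2795  0.09  ] [0.5195 0.2996 0.085 ] [0.5302 0.0359 0.056 ]
```

View pics/a1.png

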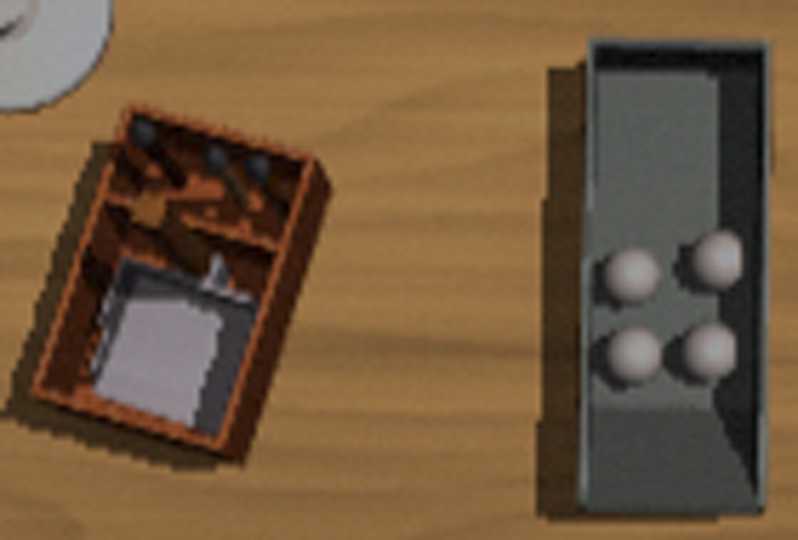

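View pics/b1.png

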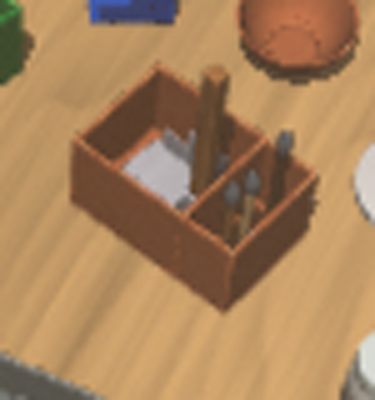

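Both crops show an aluminium pan with a wooden handle in the terracotta caddy, so the choice holds. The handle is next to the brushes and the pan opens towards the robot. In the top crop the four balls sit 2x2 near the ramp foot, at (632,277), (717,260), (633,355) and (710,350).

```bash
python3 - <<'E'
from h import *
t=cams.snapshot("top"); s=cams.snapshot("scene")
cr=lambda p:((p[0]+.5)/5.7+180-.5,(p[1]+.5)/5.7+145-.5)
cs=lambda p:((p[0]+.5)/5+280-.5,(p[1]+.5)/5+135-.5)
def rect(P,z):
    C=np.array([onz(t,cr(p),z) for p in P]); c=C.mean(0)
    v=(C[0]+C[1]-C[2]-C[3])/2; w=(C[0]+C[3]-C[1]-C[2])/2
    print(c,"L",np.linalg.norm(v),"W",np.linalg.norm(w),"yawdeg",np.degrees(np.arctan2(v[1],v[0])),np.degrees(np.arctan2(-w[0],w[1])))
print("caddy");rect([(127,103),(318,158),(225,450),(38,393)],.085)
print("trough");rect([(590,40),(770,40),(762,512),(582,512)],.056)
for p in [(632,277),(717,260),(633,355),(710,350)]: print("ball",onz(t,cr(p),.023))
print("handle top", tri(t,cr((148,207)),s,cs((214,72))), onz(t,cr((148,207)),.206),onz(s,cs((214,72)),.206))
# scene caddy rim corners
print("caddy scene rim",[onz(s,cs(p),.085) for p in [(158,67),(73,140),(232,252),(316,177)]], np.mean([onz(s,cs(p),.085) for p in [(158,67),(73,140),(232,252),(316,177)]],0))
# jar: low-saturation blob vs wood
for n,im,box in (("top",t,(370,430,175,235)),("scene",s,(215,270,265,320))):
    x0,x1,y0,y1=box; f=im["frame"][y0:y1,x0:x1]; h=cv2.cvtColor(f,cv2.COLOR_RGB2HSV)
    m=(h[...,1]<75).astype(np.uint8)
    c=max(cv2.findContours(m,0,2)[0],key=cv2.contourArea); (cx,cy),rad=cv2.minEnclosingCircle(c); e=cv2.fitEllipse(c)
    print("jar",n,cx+x0,cy+y0,rad,cv2.boundingRect(c),e,onz(im,(cx+x0,cy+y0),.09),onz(im,(cx+x0,cy+y0),.07))
cv2.imwrite("pics/j.png",np.hstack([cv2.resize(t["frame"][165:245,360:440],(400,400),interpolation=2),cv2.resize(s["frame"][255:335,205:285],(400,400),interpolation=2)])[:,:,::-1])
E
```

```text
caddy
[0.5201 0.3038 0.085 ] L 0.16683542503930318 W 0.10818453057581431 yawdeg -14.561713453547348 -15.38493904735361
trough
[0.5321 0.0321 0.056 ] L 0.265605469125534 W 0.09973130532565927 yawdeg 0.029427718789621596 1.2065693549334109
ball [0.535  0.0563 0.023 ]
ball [0.5458 0.0083 0.023 ]
ball [0.4903 0.0549 0.023 ]
ball [0.4941 0.0115 0.023 ]
handle top (array([0.5322, 0.298 , 0.2071]), np.float64(0.0017153435107727095)) [0.5331 0.2987 0.206 ] [0.5313 0.2981 0.206 ]
caddy scene rim [array([0.4561, 0.3765, 0.085 ]), array([0.427 , 0.2757, 0.085 ]), array([0.5869, 0.2342, 0.085 ]), array([0.6172, 0.3322, 0.085 ])] [0.5218 0.3046 0.085 ]
jar top 399.67241287231445 203.7758617401123 23.062660217285156 (7, 7, 46, 43) ((29.709657669067383, 28.309656143188477), (40.39991760253906, 45.852787017822266), 67.7219467163086) [ 0.4973 -0.2785  0.09  ] [ 0.5004 -0.2835  0.07  ]
jar scene 242.5 292.7857151031494 21.267349243164062 (8, 7, 38, 43) ((27.084760665893555, 27.446626663208008), (37.62054443359375, 42.12887191772461), 175.9881134033203) [ 0.5171 -0.2994  0.09  ] [ 0.5121 -0.2938  0.07  ]
```

View pics/j.png

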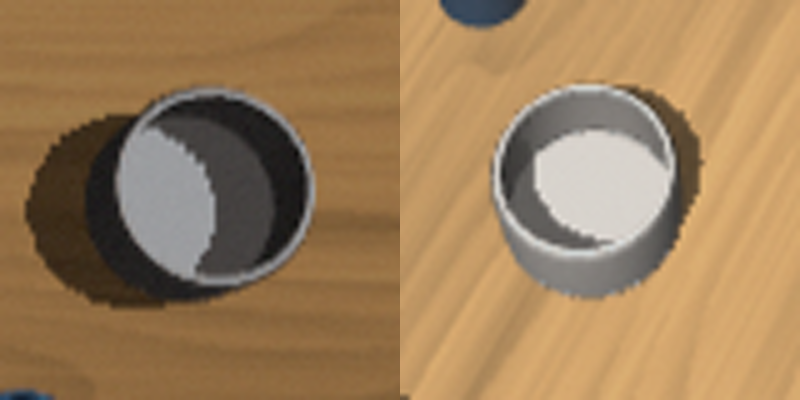

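The top crop shows the jar rim centred near (215,186), and the scene crop shows it near (185,170). The measured caddy size, trough size and handle height (207 mm) all match the given dimensions. Next I go up, turn, and move to above the handle.

```bash
cat >> h.py <<'E'
def go(p,Rt=None):
    "rest to go in tool axes: travel (m), dr (deg)"
    o=r.observe(); Rc=R.from_rotvec(o["tcp_rot"])
    d=Rc.inv().apply(np.array(p)-o["ee_pos"]); dr=(Rc.inv()*Rt).as_rotvec(degrees=True) if Rt is not None else None
    print("t",o["clock"],"pos",np.array(o["ee_pos"]),"j",np.array(o["joints"]),"F",np.array(o["force"]),"w",o["width"]); print("travel",d,"dr",dr)
def pose(yaw,tilt=0):
    "tool y along scoop x (azimuth yaw deg), z down; tilt>0 raises the lip (handle top leans to scoop +x)"
    return R.from_euler("z",yaw,degrees=True)*R.from_euler("y",tilt,degrees=True)*R.from_matrix(np.array([[0,1,0],[1,0,0],[0,0,-1]]).T)
E
python3 -m inch '[{"travel":[0,0,-0.03],"dr":[0,0,-8.5],"jaw":0},{"travel":[0,0,-0.06],"dr":[0,0,-17],"jaw":-0.1},{"travel":[0,0,-0.09],"dr":[0,0,-25.5],"jaw":-0.1},{"travel":[0,0,-0.12],"dr":[0,0,-34],"jaw":-0.1},{"travel":[0,0,-0.13],"dr":[0,0,-42.5],"jaw":-0.1}]' 30
python3 -m inch '[{"travel":[0,0,0],"dr":[0,0,-8],"jaw":-0.1},{"travel":[0,0,0],"dr":[0,0,-16.5],"jaw":-0.1},{"travel":[0,0,0],"dr":[0,0,-16.5],"jaw":-0.1}]'
python3 -c "
from h import *
print(pose(-15).as_matrix())
go([.532,.299,.345],pose(-15))
t=cams.snapshot('top');s=cams.snapshot('scene')
print('jar',onz(t,(402.6,201.8),.09),onz(s,(241.5,288.7),.09),tri(t,(402.6,201.8),s,(241.5,288.7)))"
```

```text
clock: 0.8
ee_pos: [0.1835, -0.6247, 0.3494]
tcp_rot: [2.726, 1.549, -0.003]
force: [0.3, 0.1, 0.2]
width: 0.0607
gripper_force: 0.0
clock: 1.1
ee_pos: [0.1832, -0.6236, 0.3447]
tcp_rot: [2.486, 1.92, -0.0]
force: [0.9, 0.1, -0.6]
width: 0.0436
gripper_force: 0.0
[[ 0.2588  0.9659  0.    ]
 [ 0.9659 -0.2588  0.    ]
 [ 0.      0.     -1.    ]]
t 1.1 pos [ 0.1832 -0.6236  0.3447] j [-1.3676  0.0759  1.4868  0.      1.5789 -1.112 ] F [ 0.9393  0.1063 -0.6308] w 0.04355578708308555
travel [ 0.9808  0.1042 -0.0003] dr [0.0011 0.0011 0.357 ]
jar [ 0.5036 -0.2875  0.09  ] [ 0.5069 -0.2885  0.09  ] (array([ 0.5051, -0.2879,  0.086 ]), np.float64(0.001995519086038825))
```

```bash

python3 -m inch '[{"travel":[0.05,0.005,0],"dr":[0,0,0],"jaw":-0.1},{"travel":[0.1,0.01,0],"dr":[0,0,0],"jaw":-0.1},{"travel":[0.15,0.015,0],"dr":[0,0,0],"jaw":-0.1},{"travel":[0.2,0.02,0],"dr":[0,0,0],"jaw":-0.1},{"travel":[0.245,0.026,0],"dr":[0,0,0],"jaw":-0.1}]' |head -2
python3 -m inch '[{"travel":[0.05,0.005,0],"dr":[0,0,0],"jaw":-0.1},{"travel":[0.1,0.01,0],"dr":[0,0,0],"jaw":-0.1},{"travel":[0.15,0.015,0],"dr":[0,0,0],"jaw":-0.1},{"travel":[0.2,0.02,0],"dr":[0,0,0],"jaw":-0.1},{"travel":[0.245,0.026,0],"dr":[0,0,0],"jaw":-0.1}]' |head -2
python3 -m inch '[{"travel":[0.05,0.005,0],"dr":[0,0,0],"jaw":-0.1},{"travel":[0.1,0.01,0],"dr":[0,0,0],"jaw":-0.1},{"travel":[0.15,0.015,0],"dr":[0,0,0],"jaw":-0.1},{"travel":[0.2,0.02,0],"dr":[0,0,0],"jaw":-0.1},{"travel":[0.245,0.026,0],"dr":[0,0,0],"jaw":-0.1}]' |head -2
python3 -m inch '[{"travel":[0.05,0.005,0],"dr":[0,0,0],"jaw":-0.1},{"travel":[0.1,0.01,0],"dr":[0,0,0],"jaw":-0.1},{"travel":[0.15,0.015,0],"dr":[0,0,0],"jaw":-0.1},{"travel":[0.2,0.02,0],"dr":[0,0,0],"jaw":-0.1},{"travel":[0.245,0.026,0],"dr":[0,0,0],"jaw":-0.1}]' |head -2
python3 - <<'E'
from h import *
go([.532,.299,.16],pose(-15))
o=r.observe(); w=cams.snapshot("wrist"); T=w["T_tool_cam"]; print(T,w["camera_matrix"])
cv2.imwrite("pics/w1.png",w["frame"][:,:,::-1])
# project expected handle top into wrist
Tw=np.eye(4);Tw[:3,:3]=R.from_rotvec(o["tcp_rot"]).as_matrix();Tw[:3,3]=o["ee_pos"]; M=Tw@T
def pw(p): q=np.linalg.inv(M)@np.r_[p,1]; u=w["camera_matrix"]@q[:3]; return u[:2]/u[2]
print("exp handle top",pw([.532,.299,.206]),[pw([.532+a*.008,.299+b*.008,.206]) for a,b in((1,1),(-1,-1))])
E
```

```text
clock: 1.7
ee_pos: [0.2705, -0.3911, 0.3446]
clock: 2.2
ee_pos: [0.3573, -0.1606, 0.3449]
clock: 2.7
ee_pos: [0.4444, 0.0703, 0.3449]
clock: 3.2
ee_pos: [0.5315, 0.3008, 0.3444]
t 3.2 pos [0.5315 0.3008 0.3444] j [ 0.4272 -0.011   1.5762 -0.      1.5764  0.6841] F [ 0.2387 -0.0957  0.176 ] w 0.042373436934433316
travel [-0.0016  0.001   0.1844] dr [-0.0006  0.0019  0.2778]
[[ 0.0005 -0.9576 -0.288   0.0799]
 [ 1.      0.0006 -0.0004 -0.0002]
 [ 0.0006 -0.288   0.9576 -0.1695]
 [ 0.      0.      0.      1.    ]] [[335.3565   0.     275.7371]
 [  0.     335.3565 214.107 ]
 [  0.       0.       1.    ]]
exp handle top [277.1435 202.8832] [array([283.2224, 192.8441]), array([271.1712, 212.7462])]
```

View pics/w1.png

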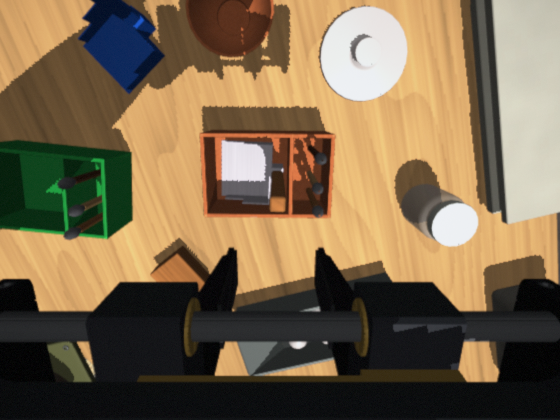

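The wrist view shows the handle top at (278,204) against a predicted (277,203), and the caddy edges are level in the image, so the yaw is right. I descend and grip.

```bash

python3 -m inch '[{"travel":[-0.001,0.001,0.05],"dr":[0,0,0],"jaw":-0.1},{"travel":[-0.001,0.001,0.1],"dr":[0,0,0],"jaw":-0.1},{"travel":[-0.001,0.001,0.14],"dr":[0,0,0],"jaw":-0.1},{"travel":[-0.001,0.001,0.17],"dr":[0,0,0],"jaw":-0.1},{"travel":[-0.001,0.001,0.184],"dr":[0,0,0],"jaw":-0.1}]'
python3 -m inch '[{"travel":[0,0,0],"dr":[0,0,0],"jaw":-1},{"travel":[0,0,0],"dr":[0,0,0],"jaw":-1},{"travel":[0,0,0],"dr":[0,0,0],"jaw":-1},{"travel":[0,0,0],"dr":[0,0,0],"jaw":-1},{"travel":[0,0,0],"dr":[0,0,0],"jaw":-1}]' 50
python3 -m inch '[{"travel":[0,0,0],"dr":[0,0,0],"jaw":-1},{"travel":[0,0,0],"dr":[0,0,0],"jaw":-1}]'
```

```text
clock: 3.75
ee_pos: [0.5299, 0.2962, 0.1563]
tcp_rot: [-2.487, -1.917, 0.01]
force: [-0.3, 0.3, -1.5]
width: 0.0429
gripper_force: 0.0
clock: 4.25
ee_pos: [0.5329, 0.2979, 0.1632]
tcp_rot: [2.486, 1.92, 0.005]
force: [-1.1, 0.4, 5.2]
width: 0.016
gripper_force: 50.0
clock: 4.45
ee_pos: [0.5329, 0.2979, 0.1632]
tcp_rot: [2.486, 1.92, 0.005]
force: [-1.8, 0.3, 6.2]
width: 0.0161
gripper_force: 50.0
```

```bash

python3 -m inch '[{"travel":[0,0,-0.02],"dr":[0,0,0],"jaw":-1},{"travel":[0,0,-0.055],"dr":[0,0,0],"jaw":-1},{"travel":[0,0,-0.095],"dr":[0,0,0],"jaw":-1},{"travel":[0,0,-0.135],"dr":[0,0,0],"jaw":-1},{"travel":[0,0,-0.17],"dr":[0,0,0],"jaw":-1}]' 60
python3 -m inch '[{"travel":[0,0,0],"dr":[0,0,-5],"jaw":-1},{"travel":[0,0,0],"dr":[0,0,-10],"jaw":-1},{"travel":[0,0,0],"dr":[0,0,-15.5],"jaw":-1}]' |tail -2
python3 -m inch '[{"travel":[-0.04,0.003,0],"dr":[0,0,0],"jaw":-1},{"travel":[-0.08,0.006,0],"dr":[0,0,0],"jaw":-1},{"travel":[-0.12,0.01,0],"dr":[0,0,0],"jaw":-1},{"travel":[-0.16,0.013,0],"dr":[0,0,0],"jaw":-1},{"travel":[-0.2,0.016,0],"dr":[0,0,0],"jaw":-1}]' |head -2
python3 -m inch '[{"travel":[-0.04,0.003,0],"dr":[0,0,0],"jaw":-1},{"travel":[-0.08,0.006,0],"dr":[0,0,0],"jaw":-1},{"travel":[-0.12,0.01,0],"dr":[0,0,0],"jaw":-1},{"travel":[-0.16,0.013,0],"dr":[0,0,0],"jaw":-1},{"travel":[-0.19,0.016,0],"dr":[0,0,0],"jaw":-1}]' |head -2
python3 -m inch '[{"travel":[0,0,0],"dr":[0,0,0],"jaw":-1},{"travel":[0,0,0],"dr":[0,0,0],"jaw":-1}]'
python3 - <<'E'
from h import *
go([.56,-.09,.33],pose(0.5))
o=r.observe(); w=cams.snapshot("wrist"); 
import pickle; pickle.dump((o,w),open("w2.pkl","wb"))
cv2.imwrite("pics/w2.png",w["frame"][:,:,::-1])
E
```

```text
clock: 4.95
ee_pos: [0.5321, 0.297, 0.3329]
tcp_rot: [2.486, 1.92, 0.002]
force: [0.7, -0.3, -1.8]
width: 0.0159
gripper_force: 60.0
width: 0.0158
gripper_force: 60.0
clock: 5.75
ee_pos: [0.5509, 0.0958, 0.3305]
clock: 6.25
ee_pos: [0.5697, -0.0947, 0.3305]
clock: 6.45
ee_pos: [0.5698, -0.0927, 0.3303]
tcp_rot: [-2.206, -2.236, -0.0]
force: [0.3, 0.5, -1.8]
width: 0.0155
gripper_force: 60.0
t 6.45 pos [ 0.5698 -0.0927  0.3303] j [-0.2545 -0.0829  1.6686  0.0004  1.5564 -0.2683] F [ 0.343   0.5356 -1.8162] w 0.015522091830134642
travel [ 0.0028 -0.0098  0.0003] dr [-0.0251 -0.0321  0.2894]
```

View pics/w2.png

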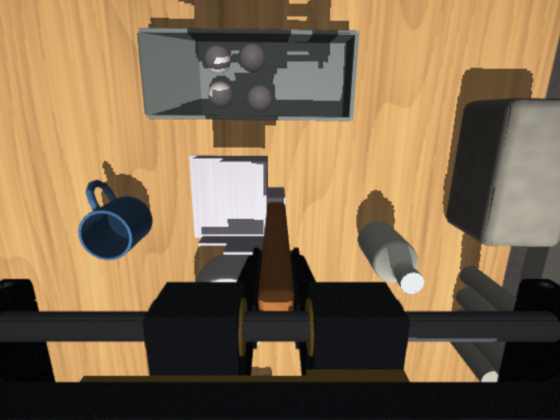

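The wrist view shows the trough rim corners at about (139,30), (357,31), (353,120) and (147,117). The balls are at (217,59), (252,57), (221,94) and (260,98), and the pan's lip edge is at left x≈190-196. I compute their positions from these.

```bash
cat >> h.py <<'E'
def wcam(o,w):
    T=np.eye(4);T[:3,:3]=R.from_rotvec(o["tcp_rot"]).as_matrix();T[:3,3]=o["ee_pos"]; M=T@w["T_tool_cam"]
    return M
def wonz(o,w,px,z):
    M=wcam(o,w); d=M[:3,:3]@np.linalg.inv(w["camera_matrix"])@np.array([px[0],px[1],1.]); c=M[:3,3]
    return c+d*(z-c[2])/d[2]
def wpix(o,w,p):
    q=np.linalg.inv(wcam(o,w))@np.r_[p,1]; u=w["camera_matrix"]@q[:3]; return u[:2]/u[2]
E
python3 - <<'E'
from h import *
import pickle
o,w=pickle.load(open("w2.pkl","rb"))
C=np.array([wonz(o,w,p,.056) for p in [(139,30),(357,31),(353,120),(147,117)]]); print(C,C.mean(0))
for p in [(217,59),(252,57),(221,94),(260,98)]: print("ball",wonz(o,w,p,.023))
print("foot",wonz(o,w,(200,75),.006))
e=np.array(o["ee_pos"])
zu=e[2]-.157
for p in [(190,158),(196,240)]: print("lip corner rel handle",wonz(o,w,p,zu+.024)-e,wonz(o,w,p,zu)-e)
# refine trough: gray mask edges
g=w["frame"]; hs=cv2.cvtColor(g,cv2.COLOR_RGB2HSV); m=(hs[...,1]<70).astype(np.uint8); m[:15]=0;m[135:]=0
c=max(cv2.findContours(m,0,2)[0],key=cv2.contourArea); print(cv2.minAreaRect(c),cv2.boundingRect(c))
ap=cv2.approxPolyDP(c,6,True).reshape(-1,2); print(ap.tolist())
print([wpix(o,w,e+R.from_rotvec(o["tcp_rot"]).apply(q)) for q in ([.042,-.084,.157],[-.042,-.084,.157],[.042,-.008,.157])])
E
```

```text
[[ 0.404   0.0798  0.056 ]
 [ 0.6628  0.0824  0.056 ]
 [ 0.6662 -0.0193  0.056 ]
 [ 0.404  -0.0194  0.056 ]] [0.5342 0.0309 0.056 ]
ball [0.49   0.0542 0.023 ]
ball [0.5357 0.0572 0.023 ]
ball [0.4939 0.0112 0.023 ]
ball [0.5462 0.0069 0.023 ]
foot [0.4633 0.0362 0.006 ]
lip corner rel handle [-0.0784  0.0406 -0.133 ] [-0.0845  0.0375 -0.157 ]
lip corner rel handle [-0.0772 -0.0381 -0.133 ] [-0.0832 -0.0474 -0.157 ]
((247.04849243164062, 73.7668685913086), (221.1112060546875, 91.10919952392578), 0.7440592050552368) (137, 27, 222, 94)
[[139, 28], [148, 118], [352, 120], [358, 31]]
[array([189.5895, 154.3849]), array([195.5398, 236.0863]), array([268.326 , 154.4269])]
```

```bash
python3 - <<'E'
from h import *
import pickle
o,w=pickle.load(open("w2.pkl","rb")); e=np.array(o["ee_pos"]);Q=R.from_rotvec(o["tcp_rot"])
f=w["frame"].astype(int).sum(2)//3
print("col205",f[148:166,205].tolist()); print("col205b",f[228:250,205].tolist()); print("row200",f[200,182:200].tolist())
print("col250",f[148:166,250].tolist())
P=lambda q:wpix(o,w,e+Q.apply(q))
for n,q in dict(topouter=(.042,-.07,.133),topinner=(.040,-.07,.133),botouter=(.042,-.07,.157),flin_hi=(.040,-.07,.155),flin_lo=(-.040,-.07,.155),topin_lo=(-.040,-.07,.133),topout_lo=(-.042,-.07,.133),handle_base=(0,0,.157),lipmid=(0,-.084,.156)).items(): print(n,P(q))
hs=cv2.cvtColor(w["frame"],cv2.COLOR_RGB2HSV); m=((hs[...,0]<20)&(hs[...,1]>120)).astype(np.uint8)
for y in (215,230,245): 
    x=np.where(m[y,255:300])[0]+255; print("handle row",y,x.min(),x.max())
print([P((0,0,z)) for z in (.02,.06,.1)])
E
```

```text
col205 [176, 174, 175, 175, 175, 173, 164, 123, 71, 77, 163, 223, 227, 225, 224, 225, 224, 224]
col205b [93, 91, 93, 92, 93, 105, 167, 189, 107, 63, 59, 59, 60, 63, 96, 176, 217, 168, 90, 72, 74, 71]
row200 [168, 168, 168, 168, 166, 166, 165, 166, 169, 178, 218, 228, 230, 229, 228, 227, 229, 232]
col250 [156, 160, 160, 162, 160, 160, 158, 131, 72, 59, 59, 57, 72, 136, 204, 227, 228, 225]
topouter [198.5992 157.5319]
topinner [198.7456 159.772 ]
botouter [204.0923 154.3926]
flin_hi [203.7923 156.7359]
flin_lo [208.5533 234.9528]
topin_lo [204.1743 242.8548]
topout_lo [204.3001 244.7809]
handle_base [276.5644 196.756 ]
lipmid [192.4336 196.9447]
handle row 215 268 299
handle row 230 266 299
handle row 245 264 299
[array([276.9531, 250.2747]), array([276.7962, 228.6715]), array([276.6821, 212.9552])]
```

Pan edges agree with the model to within 1 mm, so the grasp is true. I tilt the lip down 30° so the scoop fits between the balls and the end wall, then move above the entry point.

```bash
cat >> h.py <<'E'
def lipgo(lip,yaw,tilt):
    Q=pose(yaw,tilt); o=r.observe(); Rc=R.from_rotvec(o["tcp_rot"])
    print("lip now",o["ee_pos"]+Rc.apply([0,-.084,.157]),"tilt",(R.from_euler("z",-yaw,degrees=True)*Rc*pose(0).inv()).as_rotvec(degrees=True))
    go(np.array(lip)-Q.apply([0,-.084,.157]),Q)
E
python3 -m inch '[{"travel":[0,0,0],"dr":[-7.5,0,0],"jaw":-1},{"travel":[0,0,0],"dr":[-15,0,0.2],"jaw":-1},{"travel":[0,0,0],"dr":[-22.5,0,0.3],"jaw":-1},{"travel":[0,0,0],"dr":[-30,0,0.3],"jaw":-1},{"travel":[0,0,0],"dr":[-30,0,0.3],"jaw":-1}]'
python3 -c "
from h import *
lipgo([.572,.0313,.09],.5,-30)"
```

```text
clock: 7.0
ee_pos: [0.5664, -0.0904, 0.3268]
tcp_rot: [1.922, 1.942, 0.518]
force: [-0.8, -0.5, -2.5]
width: 0.0156
gripper_force: 60.0
lip now [ 0.5713 -0.0898  0.1488] tilt [  0.2153 -29.7109   0.1062]
t 7.0 pos [ 0.5664 -0.0904  0.3268] j [-0.3412 -0.4178  2.0111  0.1998  1.0661 -0.4056] F [-0.7535 -0.5239 -2.4668] w 0.015596070572960715
travel [ 0.1215 -0.0283  0.052 ] dr [-0.2891 -0.2328  0.0464]
```

```bash

python3 -m inch '[{"travel":[0.035,0,0],"dr":[0,0,0],"jaw":-1},{"travel":[0.075,0,0],"dr":[0,0,0],"jaw":-1},{"travel":[0.105,0,0],"dr":[0,0,0],"jaw":-1},{"travel":[0.1215,0,0],"dr":[0,0,0],"jaw":-1},{"travel":[0.1215,0,0],"dr":[0,0,0],"jaw":-1}]'|head -2
python3 -m inch '[{"travel":[0,0,0],"dr":[0,0,0],"jaw":-1},{"travel":[0,0,0],"dr":[0,0,0],"jaw":-1}]'|head -4
python3 -c "
from h import *
lipgo([.572,.0313,.06],.5,-30)
o=r.observe();w=cams.snapshot('wrist');f=w['frame'];cv2.imwrite('pics/w3.png',f[:,:,::-1])
lipgo([.572,.0313,.06],.5,-30)"
```

```text
clock: 7.5
ee_pos: [0.569, 0.0323, 0.3319]
clock: 7.7
ee_pos: [0.569, 0.0289, 0.3311]
tcp_rot: [1.919, 1.938, 0.519]
force: [0.5, -0.8, -1.1]
lip now [0.5746 0.0291 0.1531] tilt [  0.0745 -29.951    0.0597]
t 7.7 pos [0.569  0.0289 0.3311] j [-0.0626 -0.4383  2.0192  0.043   1.0395 -0.0843] F [ 0.5366 -0.7552 -1.1333] w 0.015745694157728012
travel [ 0.0023 -0.0489  0.0793] dr [-0.049  -0.0864  0.038 ]
lip now [0.5745 0.0288 0.153 ] tilt [  0.0675 -29.9537   0.0268]
t 7.75 pos [0.5689 0.0286 0.3309] j [-0.0632 -0.4386  2.0197  0.0431  1.0393 -0.0844] F [ 0.2288 -0.7702 -1.2882] w 0.015793105919577693
travel [ 0.0026 -0.0487  0.0792] dr [-0.0463 -0.0714  0.0083]
```

View pics/w3.png

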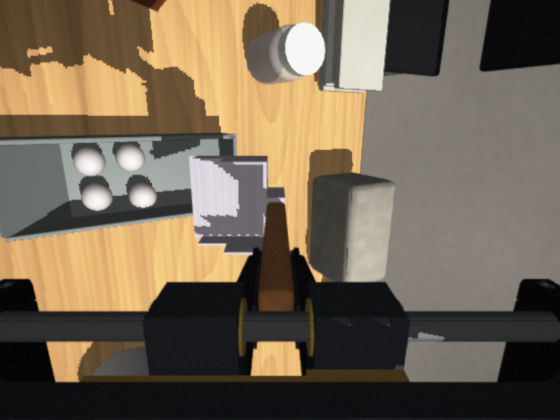

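The wrist view shows the pan over the far end of the trough, clear of the balls, with the nearest ball at (142,195). I lower it.

```bash

python3 -m inch '[{"travel":[0.0025,-0.0165,0.0252],"dr":[0,0,0],"jaw":-1},{"travel":[0.0025,-0.0326,0.0531],"dr":[0,0,0],"jaw":-1},{"travel":[0.0025,-0.0488,0.0792],"dr":[0,0,0],"jaw":-1},{"travel":[0.0025,-0.0488,0.0792],"dr":[0,0,0],"jaw":-1},{"travel":[0.0025,-0.0488,0.0792],"dr":[0,0,0],"jaw":-1}]'|head -4
python3 -c "
from h import *
lipgo([.572,.0313,.014],.5,-30)"
```

```text
clock: 8.25
ee_pos: [0.5662, 0.0311, 0.2381]
tcp_rot: [1.92, 1.937, 0.52]
force: [-0.2, 0.5, -1.0]
lip now [0.5719 0.0314 0.0601] tilt [  0.0811 -29.9787  -0.0021]
t 8.25 pos [0.5662 0.0311 0.2381] j [-0.0577 -0.4062  2.1506  0.045   0.8755 -0.086 ] F [-0.1944  0.497  -0.954 ] w 0.01605566522593535
travel [ 0.0001 -0.023   0.04  ] dr [-0.0213 -0.0769 -0.0228]
```

```bash

python3 -m inch '[{"travel":[0,-0.008,0.0135],"dr":[0,0,0],"jaw":-1},{"travel":[0,-0.016,0.027],"dr":[0,0,0],"jaw":-1},{"travel":[0,-0.023,0.04],"dr":[0,0,0],"jaw":-1},{"travel":[0,-0.023,0.04],"dr":[0,0,0],"jaw":-1},{"travel":[0,-0.023,0.04],"dr":[0,0,0],"jaw":-1}]'
python3 -c "
from h import *
lipgo([.572,.0313,.009],.5,-30);lipgo([.552,.0313,.008],.5,-5)"
```

```text
clock: 8.75
ee_pos: [0.5663, 0.0318, 0.1919]
tcp_rot: [1.919, 1.938, 0.521]
force: [0.2, -0.2, -0.6]
width: 0.0157
gripper_force: 60.0
lip now [0.5721 0.0321 0.0139] tilt [  0.0978 -30.0161   0.0627]
t 8.75 pos [0.5663 0.0318 0.1919] j [-0.0564 -0.369   2.2027  0.0488  0.7857 -0.0915] F [ 0.1633 -0.2346 -0.5696] w 0.01565231842719485
travel [-0.0005 -0.0025  0.0042] dr [ 0.0161 -0.1094  0.0348]
lip now [0.5721 0.0321 0.0139] tilt [  0.0978 -30.0161   0.0627]
t 8.75 pos [0.5663 0.0318 0.1919] j [-0.0564 -0.369   2.2027  0.0488  0.7857 -0.0915] F [ 0.1633 -0.2346 -0.5696] w 0.01565231842719485
travel [-0.0005  0.0381  0.0453] dr [25.0161 -0.1001  0.0581]
```

```bash
cat >> h.py <<'E'
def path(L,yaw):
    o=r.observe(); Rc=R.from_rotvec(o["tcp_rot"])
    for x,y,z,t in L:
        Q=pose(yaw,t); p=np.array([x,y,z])-Q.apply([0,-.084,.157])
        print((x,z,t),Rc.inv().apply(p-o["ee_pos"]).round(4).tolist(),(Rc.inv()*Q).as_rotvec(degrees=True).round(2).tolist())
E
python3 -c "
from h import *
path([(.568,.0313,.012,-25),(.564,.0313,.011,-20),(.56,.0313,.01,-15),(.556,.0313,.009,-10),(.552,.0313,.008,-5)],.5)"
```

```text
(0.568, 0.012, -25) [-0.0005, 0.0089, 0.0075] [5.02, -0.11, 0.04]
(0.564, 0.011, -20) [-0.0005, 0.0175, 0.0155] [10.02, -0.11, 0.04]
(0.56, 0.01, -15) [-0.0005, 0.0253, 0.0245] [15.02, -0.1, 0.05]
(0.556, 0.009, -10) [-0.0005, 0.0322, 0.0344] [20.02, -0.1, 0.05]
(0.552, 0.008, -5) [-0.0005, 0.0381, 0.0453] [25.02, -0.1, 0.06]
```

```bash

python3 -m inch '[{"travel":[-0.0005,0.009,0.0075],"dr":[5,0,0],"jaw":-1},{"travel":[-0.0005,0.0175,0.0155],"dr":[10,0,0],"jaw":-1},{"travel":[-0.0005,0.0253,0.0245],"dr":[15,0,0],"jaw":-1},{"travel":[-0.0005,0.0322,0.0344],"dr":[20,0,0],"jaw":-1},{"travel":[-0.0005,0.0381,0.0453],"dr":[25,0,0],"jaw":-1}]'
python3 -m inch '[{"travel":[0,0,0],"dr":[0,0,0],"jaw":-1},{"travel":[0,0,0],"dr":[0,0,0],"jaw":-1}]'
python3 -c "
from h import *
lipgo([.55,.0313,.006],.5,0)
path([(.552,.0313,.007,-3),(.55,.0313,.007,-1),(.548,.0313,.006,0),(.545,.0313,.006,0)],.5)"
```

```text
clock: 9.25
ee_pos: [0.6241, 0.0319, 0.1739]
tcp_rot: [2.165, 2.188, 0.099]
force: [0.2, 0.6, -1.6]
width: 0.0156
gripper_force: 60.0
clock: 9.45
ee_pos: [0.6225, 0.0319, 0.1719]
tcp_rot: [2.165, 2.188, 0.099]
force: [-0.3, 0.6, -2.1]
width: 0.0157
gripper_force: 60.0
lip now [0.5528 0.0314 0.0081] tilt [ 0.0793 -5.0992  0.0918]
t 9.45 pos [0.6225 0.0319 0.1719] j [-0.0375  0.0403  1.8141  0.006   1.1983 -0.0497] F [-0.3488  0.6445 -2.09  ] w 0.015666122214289663
travel [-0.      0.0106  0.0099] dr [ 5.0992 -0.0793  0.0918]
(0.552, 0.007, -3) [-0.0, 0.0048, 0.0042] [2.1, -0.08, 0.09]
(0.55, 0.007, -1) [-0.0, 0.0081, 0.0072] [4.1, -0.08, 0.09]
(0.548, 0.006, 0) [-0.0, 0.0086, 0.0097] [5.1, -0.08, 0.09]
(0.545, 0.006, 0) [0.0, 0.0057, 0.0094] [5.1, -0.08, 0.09]
```

```bash

python3 -m inch '[{"travel":[0,0.004,0.0045],"dr":[2,0,0],"jaw":-1},{"travel":[0,0.0075,0.0085],"dr":[3.6,0,0],"jaw":-1},{"travel":[0,0.0075,0.0085],"dr":[3.6,0,0],"jaw":-1},{"travel":[0,0.0075,0.0085],"dr":[3.6,0,0],"jaw":-1}]'
python3 -c "
from h import *
lipgo([.545,.0313,.005],.5,-1.5)
t=cams.snapshot('scene');cv2.imwrite('pics/s4.png',cv2.resize(t['frame'][190:260,240:340],None,fx=6,fy=6,interpolation=2)[:,:,::-1])"
```

```text
clock: 9.85
ee_pos: [0.6303, 0.032, 0.1654]
tcp_rot: [2.197, 2.22, 0.031]
force: [-0.2, 0.7, 4.3]
width: 0.0155
gripper_force: 60.0
lip now [0.5506 0.0314 0.0061] tilt [ 0.0751 -1.5473  0.0885]
t 9.85 pos [0.6303 0.032  0.1654] j [-0.0354  0.1007  1.76    0.0027  1.254  -0.0465] F [-0.1818  0.7104  4.2678] w 0.015535464963916456
travel [ 0.     -0.0055  0.0011] dr [ 0.0473 -0.0762  0.0875]
```

View pics/s4.png

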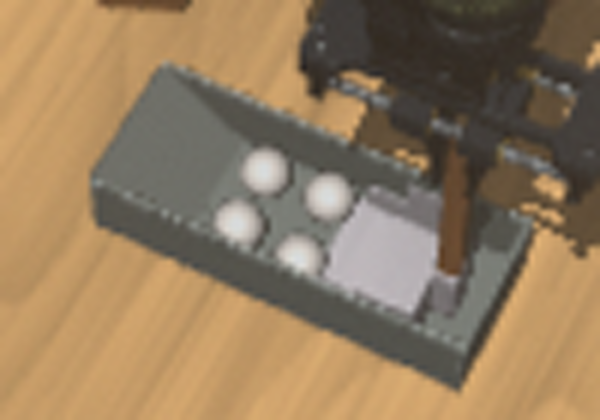

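The scene crop shows the pan flat on the trough floor behind the balls, which lie in front of it. The force also shows contact. I push slowly towards the ramp.

```bash

python3 -m inch '[{"travel":[0,-0.008,-0.0002],"dr":[0,0,0],"jaw":-1},{"travel":[0,-0.016,-0.0004],"dr":[0,0,0],"jaw":-1},{"travel":[0,-0.024,-0.0006],"dr":[0,0,0],"jaw":-1},{"travel":[0,-0.032,-0.0008],"dr":[0,0,0],"jaw":-1},{"travel":[0,-0.04,-0.001],"dr":[0,0,0],"jaw":-1}]'|sed -n '2p;4p'
python3 -m inch '[{"travel":[0,-0.008,-0.0002],"dr":[0,0,0],"jaw":-1},{"travel":[0,-0.016,-0.0004],"dr":[0,0,0],"jaw":-1},{"travel":[0,-0.024,-0.0006],"dr":[0,0,0],"jaw":-1},{"travel":[0,-0.032,-0.0008],"dr":[0,0,0],"jaw":-1},{"travel":[0,-0.038,-0.001],"dr":[0,0,0],"jaw":-1}]'|sed -n '2p;4p'
python3 -m inch '[{"travel":[0,0,0],"dr":[0,0,0],"jaw":-1},{"travel":[0,0,0],"dr":[0,0,0],"jaw":-1}]'|sed -n '2p;4p'
python3 -c "
from h import *
lipgo([.463,.0313,.006],.5,-1.5)
t=cams.snapshot('scene');cv2.imwrite('pics/s5.png',cv2.resize(t['frame'][190:260,240:340],None,fx=6,fy=6,interpolation=2)[:,:,::-1])"
```

```text
ee_pos: [0.591, 0.0316, 0.1657]
force: [4.0, 0.3, 17.6]
ee_pos: [0.5537, 0.0311, 0.166]
force: [6.3, -0.5, 5.5]
ee_pos: [0.5536, 0.0314, 0.1658]
force: [5.5, -0.1, 7.2]
lip now [0.4746 0.0309 0.0063] tilt [ 0.1051 -1.7969  0.0546]
t 11.1 pos [0.5536 0.0314 0.1658] j [-0.042  -0.0718  1.9337  0.0036  1.2485 -0.0528] F [ 5.5498 -0.1182  7.1803] w 0.015702065617396614
travel [ 0.0007 -0.0108  0.0004] dr [ 0.2969 -0.1058  0.0532]
```

View pics/s5.png

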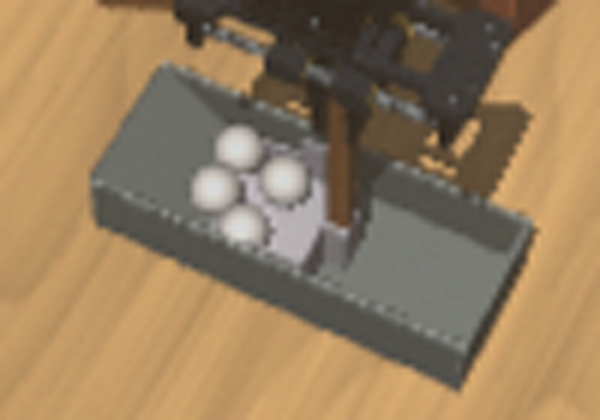

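The scene crop shows two balls in the pan and two on the lip against the ramp. I push a little further.

```bash

python3 -m inch '[{"travel":[0,-0.004,0],"dr":[0,0,0],"jaw":-1},{"travel":[0,-0.008,0],"dr":[0,0,0],"jaw":-1},{"travel":[0,-0.012,0],"dr":[0,0,0],"jaw":-1},{"travel":[0,-0.012,0],"dr":[0,0,0],"jaw":-1}]'|sed -n '2p;4p'
python3 -c "
from h import *
lipgo([.463,.0313,.006],.5,-1.5)
path([(.463,.0313,.008,2),(.461,.0313,.013,6),(.46,.0313,.019,10),(.460,.0313,.026,15),(.46,.0313,.035,20)],.5)
t=cams.snapshot('scene');cv2.imwrite('pics/s6.png',cv2.resize(t['frame'][190:260,240:340],None,fx=6,fy=6,interpolation=2)[:,:,::-1])"
```

```text
ee_pos: [0.5427, 0.0324, 0.1662]
force: [7.0, 3.5, 7.5]
lip now [0.4642 0.0325 0.0064] tilt [ 0.2811 -1.9862 -0.0113]
t 11.55 pos [0.5427 0.0324 0.1662] j [-0.0428 -0.0993  1.9588  0.007   1.2477 -0.0534] F [6.9516 3.5324 7.5217] w 0.016093685847338116
travel [-0.0004  0.0001  0.001 ] dr [ 0.4862 -0.2809 -0.015 ]
(0.463, 0.008, 2) [-0.0004, 0.0096, 0.0046] [3.99, -0.28, -0.01]
(0.461, 0.013, 6) [-0.0004, 0.018, 0.0065] [7.99, -0.28, 0.0]
(0.46, 0.019, 10) [-0.0004, 0.027, 0.0081] [11.99, -0.28, 0.01]
(0.46, 0.026, 15) [-0.0004, 0.0387, 0.0116] [16.99, -0.28, 0.03]
(0.46, 0.035, 20) [-0.0004, 0.0494, 0.0141] [21.99, -0.28, 0.04]
```

View pics/s6.png

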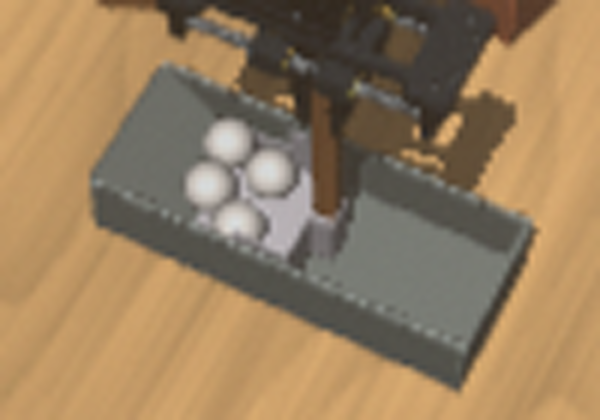

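That was my 11th picture, one over the limit of 10, so I will use numbers only from here.

```bash
cat >> h.py <<'E'
def balls(n="scene",box=(225,170,345,270),thr=150,show=True):
    s=cams.snapshot(n); x0,y0,x1,y1=box; f=s["frame"][y0:y1,x0:x1]; hs=cv2.cvtColor(f,cv2.COLOR_RGB2HSV)
    g=cv2.resize(cv2.cvtColor(f,cv2.COLOR_RGB2GRAY),None,fx=4,fy=4,interpolation=cv2.INTER_CUBIC)
    c=cv2.HoughCircles(g,cv2.HOUGH_GRADIENT,1,18,param1=120,param2=14,minRadius=12,maxRadius=24)
    P=[] if c is None else [((u+.5)/4-.5+x0,(v+.5)/4-.5+y0,q/4) for u,v,q in c[0]]
    return s,P
E
python3 - <<'E'
from h import *
s=cams.snapshot("scene")
for p in [(228,140),(210,185),(270,172),(238,222)]: print(onz(s,((p[0]+.5)/6+239.5,(p[1]+.5)/6+189.5),.025))
for n,b in (("scene",(260,200,300,245)),("top",(270,150,330,240))):
    s,P=balls(n,b)
    for p in P: print(n,np.array(p),onz(s,p[:2],.025))
E
```

```text
[0.4599 0.0653 0.025 ]
[0.4652 0.0299 0.025 ]
[0.4953 0.0564 0.025 ]
[0.4939 0.0139 0.025 ]
scene [277.25  213.      3.725] [0.4589 0.0644 0.025 ]
scene [274.25 220.5    3.8 ] [0.4642 0.029  0.025 ]
scene [283.   218.25   4.15] [0.4898 0.0535 0.025 ]
scene [279.25 227.5    5.25] [0.4957 0.0103 0.025 ]
scene [284.   226.25   5.85] [0.5095 0.0236 0.025 ]
```

```bash
python3 -c "
from h import *
path([(.460,.0313,.0085,0),(.457,.0313,.011,2),(.4538,.0313,.0137,4),(.4507,.0313,.0163,6),(.4446,.0313,.0214,8.5)],.5)"
```

```text
(0.46, 0.0085, 0) [-0.0002, 0.0018, 0.0005] [1.85, -0.24, 0.04]
(0.457, 0.011, 2) [-0.0002, 0.0042, 0.0011] [3.85, -0.24, 0.04]
(0.4538, 0.0137, 4) [-0.0002, 0.0063, 0.0017] [5.85, -0.24, 0.05]
(0.4507, 0.0163, 6) [-0.0002, 0.0084, 0.0026] [7.85, -0.24, 0.05]
(0.4446, 0.0214, 8.5) [-0.0001, 0.0087, 0.002] [10.35, -0.24, 0.06]
```

```bash

python3 -m inch '[{"travel":[0,0.0018,0.0002],"dr":[1.85,0,0],"jaw":-1},{"travel":[0,0.0042,0.0008],"dr":[3.85,0,0],"jaw":-1},{"travel":[0,0.0063,0.0014],"dr":[5.85,0,0],"jaw":-1},{"travel":[0,0.0084,0.0023],"dr":[7.85,0,0],"jaw":-1},{"travel":[0,0.0087,0.0018],"dr":[10.35,0,0],"jaw":-1}]'|sed -n '2p;4p'
python3 -m inch '[{"travel":[0,0,0],"dr":[0,0,0],"jaw":-1},{"travel":[0,0,0],"dr":[0,0,0],"jaw":-1},{"travel":[0,0,0],"dr":[0,0,0],"jaw":-1}]'|sed -n '2p;4p'
python3 - <<'E'
from h import *
lipgo([.4446,.0313,.0214],.5,8.5)
s,P=balls("scene",(255,195,305,245))
for p in P: print(np.array(p),onz(s,p[:2],.03),onz(s,p[:2],.04))
f=s["frame"][200:240,262:300].astype(int).min(2)//26
for row in f: print("".join(str(v) for v in row))
E
```

```text
ee_pos: [0.5525, 0.0313, 0.1632]
force: [10.9, -0.1, 0.4]
ee_pos: [0.5518, 0.0312, 0.1637]
force: [10.2, 0.0, 5.2]
lip now [0.4459 0.0303 0.0206] tilt [0.0746 8.3781 0.0681]
t 12.55 pos [0.5518 0.0312 0.1637] j [-0.0378  0.044   1.8281 -0.0056  1.4156 -0.0464] F [10.2347  0.0048  5.189 ] w 0.015364512085765931
travel [ 0.0011 -0.001  -0.0004] dr [ 0.1219 -0.0693  0.0734]
[274.25 221.25   4.7 ] [0.4671 0.0235 0.03  ] [0.4698 0.0186 0.04  ]
[279.   214.75   3.35] [0.47   0.0578 0.03  ] [0.4728 0.0526 0.04  ]
[285.  220.    5.3] [0.5016 0.0475 0.03  ] [0.5041 0.0424 0.04  ]
[281.5  202.25   5.55] [0.4524 0.1136 0.03  ] [0.4552 0.108  0.04  ]
[287.5 227.    3.3] [0.5241 0.0244 0.03  ] [0.5265 0.0194 0.04  ]
[280.75 227.75   3.35] [0.5026 0.0096 0.03  ] [0.5051 0.0047 0.04  ]
33333443333333333333333333322222211111
33333434533333333333433333222222211111
33333333344433333333333333111222221121
33334433333454333334333344111112244211
33333333332333443343333442211111234532
33333433333223334543333442221111112344
33344333433322233345433422221111111122
33344343343332222233343322222211111111
333343
[... 541 characters left out ...]
3343345657788775446645666551111122224
44434446656778765336665444451111122224
33443467656677665355555666641111222244
23333556664566554566655566654211222444
22223335556344435777765466545562244444
22222223345455456788876455444442244444
22222222233444345688876453444422444444
22222222223334444456776542444324444444
33222222222223335434665522444344444444
33332222222222233355455422434244444444
33333322222222222333454224444444444444
33333433222222222223334434444444444444
33334444332222222222223344444444444444
33344444333332222222222233454444444444
33344444433333222222222222333454344444
33444434433333332222222222223334543444
33444444334333333332222222222223344444
34444443343333334433322222222222333454
```

All four balls now sit in the pan: the rows are about 23 and 57 mm behind the lip, with the rear row against the back wall. I tilt back and lift.

```bash
python3 -c "
from h import *
path([(.4475,.0313,.028,11),(.450,.0313,.040,13.5),(.4525,.0313,.052,16),(.455,.0313,.064,18),(.4575,.0313,.077,20)],.5)"
```

```text
(0.4475, 0.028, 11) [0.001, 0.0077, -0.0036] [2.63, -0.07, 0.07]
(0.45, 0.04, 13.5) [0.001, 0.015, -0.0117] [5.13, -0.07, 0.08]
(0.4525, 0.052, 16) [0.001, 0.0221, -0.0195] [7.63, -0.06, 0.08]
(0.455, 0.064, 18) [0.001, 0.0278, -0.028] [9.63, -0.06, 0.08]
(0.4575, 0.077, 20) [0.001, 0.0332, -0.0374] [11.63, -0.06, 0.08]
```

```bash

python3 -m inch '[{"travel":[0.001,0.0077,-0.0036],"dr":[2.6,0,0],"jaw":-1},{"travel":[0.001,0.015,-0.0117],"dr":[5.1,0,0],"jaw":-1},{"travel":[0.001,0.0221,-0.0195],"dr":[7.6,0,0],"jaw":-1},{"travel":[0.001,0.0278,-0.028],"dr":[9.6,0,0],"jaw":-1},{"travel":[0.001,0.0332,-0.0374],"dr":[11.6,0,0],"jaw":-1}]'|sed -n '2p;4p'
python3 -m inch '[{"travel":[0,-0.0068,-0.0188],"dr":[0,0,0],"jaw":-1},{"travel":[0,-0.0137,-0.0376],"dr":[0,0,0],"jaw":-1},{"travel":[0,-0.0239,-0.0658],"dr":[0,0,0],"jaw":-1},{"travel":[0,-0.0342,-0.094],"dr":[0,0,0],"jaw":-1},{"travel":[0,-0.041,-0.113],"dr":[0,0,0],"jaw":-1}]'|sed -n '2p;4p'
python3 -m inch '[{"travel":[0,0,0],"dr":[0,0,0],"jaw":-1},{"travel":[0,0,0],"dr":[0,0,0],"jaw":-1},{"travel":[0,0,0],"dr":[0,0,0],"jaw":-1}]'|sed -n '2p;4p'
python3 - <<'E'
from h import *
lipgo([.5,.03,.2],.5,20)
o=r.observe();L=o["ee_pos"]+R.from_rotvec(o["tcp_rot"]).apply([0,-.05,.135])
s=cams.snapshot("scene"); u,v=pix(s,L).astype(int); print("pan pix",u,v)
f=s["frame"][v-24:v+24,u-24:u+24].astype(int).min(2)//26
for row in f: print("".join(str(x) for x in row))
g=s["frame"][190:260,250:335].astype(int).min(2); print("bright in trough",(g>150).sum())
E
```

```text
ee_pos: [0.5847, 0.0326, 0.1905]
force: [-0.1, 0.2, -4.1]
ee_pos: [0.587, 0.0324, 0.313]
force: [0.9, -0.7, -5.4]
ee_pos: [0.5872, 0.0324, 0.3105]
force: [-0.3, 0.1, -4.6]
lip now [0.4528 0.0312 0.1937] tilt [ 0.0695 20.8712  0.0999]
t 13.9 pos [0.5872 0.0324 0.3105] j [-0.0298  0.1806  1.4594 -0.0134  1.8655 -0.0418] F [-0.2527  0.1032 -4.5835] w 0.01585528150087664
travel [-0.0017  0.0395 -0.024 ] dr [-0.8712 -0.0509  0.1098]
pan pix 281 198
322222222222222333322221112222211111112351111111
322222222222222243332222122222212111111233441111
322222222222222243333322122222222211221112352311
222222222222222233333333322222212222221211233442
322222222222222233333333333222222222122221112352
322222222222221233333333333332122222222221111233
222222222222221233333333333333322221222222211112
222222222222221233333333333333333222222222222111
222222222222221233333333333333433333222222222211
222222222222221233333333333334433333333222222221
222222222222221233333333333334333334443332222221
222222222222221333333334433343333344433443332222
222222222222222333344444554343333444333444443321
222222212112222
[... 1020 characters left out ...]
444444444444444444446776524534443222222244
333334444444444444444444444556435334432222222344
333344444444444444444444444445544224322222222422
333344444444444444223444444444442223222222222222
333444444444444443222344444444432222222222222222
333444444444444444322233444444322222222222222222
334444444444444444433222344443222222222222232224
334444444444444444444322223432222222222222334533
344444444444444444444444422322222222222222333444
444444444444444444444444442222222222222222223333
444444444444444444444444444222222222222223232322
444444444444444444444444444442222222222333223222
444444444444444444444444444444222222224332222222
334444444444444444444444444444442222444444332332
bright in trough 263
```

All four balls ride in the lifted scoop; the load reading rose 2.8 N, as four 70 g balls should. I turn the scoop so it will pour towards the robot over the jar.

```bash

python3 -m inch '[{"travel":[0,0,0],"dr":[0,1.4,3.7],"jaw":-1},{"travel":[0,0,0],"dr":[0,3.6,9.4],"jaw":-1},{"travel":[0,0,0],"dr":[0,6.1,16],"jaw":-1},{"travel":[0,0,0],"dr":[0,8.6,22.7],"jaw":-1},{"travel":[0,0,0],"dr":[0,10.8,28.5],"jaw":-1}]'|sed -n '2p;4p'
python3 -c "
from h import *
lipgo([.557,-.318,.2],-30,20)
t=cams.snapshot('top'); print('bottle',onz(t,(374,126),.15),onz(t,(370,142),.0))"
```

```text
ee_pos: [0.5879, 0.0321, 0.3117]
force: [0.4, 0.4, -4.2]
lip now [0.4718 0.0997 0.1948] tilt [ 0.0638 20.7979 -0.1608]
t 14.45 pos [0.5879 0.0321 0.3117] j [-0.1089  0.1489  1.4928  0.1501  1.831   0.4319] F [ 0.385   0.411  -4.2469] w 0.015665717530966166
travel [-0.3178  0.2609 -0.1069] dr [-0.7979 -0.0903 -0.1465]
bottle [ 0.7233 -0.1903  0.15  ] [ 0.7181 -0.2059  0.    ]
```

```bash

python3 -m inch '[{"travel":[-0.0127,0.0104,-0.0043],"dr":[0,0,0],"jaw":-1},{"travel":[-0.035,0.0287,-0.0118],"dr":[0,0,0],"jaw":-1},{"travel":[-0.0604,0.0496,-0.0203],"dr":[0,0,0],"jaw":-1},{"travel":[-0.089,0.0731,-0.03],"dr":[0,0,0],"jaw":-1},{"travel":[-0.1176,0.0965,-0.0396],"dr":[0,0,0],"jaw":-1}]'|sed -n '2p;4p'
python3 -m inch '[{"travel":[-0.0286,0.0235,-0.0096],"dr":[0,0,0],"jaw":-1},{"travel":[-0.0572,0.047,-0.0193],"dr":[0,0,0],"jaw":-1},{"travel":[-0.0858,0.0705,-0.0289],"dr":[0,0,0],"jaw":-1},{"travel":[-0.1144,0.0939,-0.0385],"dr":[0,0,0],"jaw":-1},{"travel":[-0.143,0.1174,-0.0482],"dr":[0,0,0],"jaw":-1}]'|sed -n '2p;4p'
python3 -m inch '[{"travel":[-0.0223,0.0183,-0.0075],"dr":[0,0,0],"jaw":-1},{"travel":[-0.0382,0.0313,-0.0128],"dr":[0,0,0],"jaw":-1},{"travel":[-0.0509,0.0417,-0.0171],"dr":[0,0,0],"jaw":-1},{"travel":[-0.0572,0.047,-0.0193],"dr":[0,0,0],"jaw":-1},{"travel":[-0.0572,0.047,-0.0193],"dr":[0,0,0],"jaw":-1}]'|sed -n '2p;4p'
python3 -c "
from h import *
lipgo([.505+.028*.866,-.288-.028*.5,.112],-30,0)
print('full',(np.array([.505,-.288])+.03*np.array([.866,-.5])))
s=cams.snapshot('scene');t=cams.snapshot('top')
o=r.observe();L=o['ee_pos']+R.from_rotvec(o['tcp_rot']).apply([0,-.05,.135])
for im in (s,t):
    u,v=pix(im,L).astype(int); f=im['frame'][v-25:v+25,u-25:u+25].astype(int); print(u,v,'bright',(f.min(2)>150).sum())"
```

```text
ee_pos: [0.6203, -0.1236, 0.3156]
force: [0.4, 0.5, -5.1]
ee_pos: [0.6589, -0.311, 0.3186]
force: [0.8, 0.4, -3.6]
ee_pos: [0.6743, -0.3851, 0.3195]
force: [0.8, 0.8, -5.2]
lip now [ 0.5582 -0.3179  0.2024] tilt [ 0.1499 20.7407  0.1192]
t 16.0 pos [ 0.6743 -0.3851  0.3195] j [-0.5811  0.6224  0.8761 -0.02    2.0046 -0.0647] F [ 0.7792  0.7609 -5.2301] w 0.01577181345833211
travel [-0.0006 -0.0599  0.0767] dr [-20.7407  -0.1499   0.1192]
full [ 0.531 -0.303]
255 299 bright 386
430 164 bright 0
```

```bash
python3 -c "
from h import *
a=np.array([.558,-.318,.202,20.5]);b=np.array([.529,-.302,.115,5])
path([a+(b-a)*k for k in (.15,.4,.65,.87,1)],-30)"
```

```text
(np.float64(0.5536500000000001), np.float64(0.18895), np.float64(18.175)) [-0.0019, -0.006, 0.0116] [-2.52, -0.13, 0.22]
(np.float64(0.5464), np.float64(0.16720000000000002), np.float64(14.3)) [-0.0021, -0.0171, 0.0301] [-6.4, -0.14, 0.22]
(np.float64(0.53915), np.float64(0.14545), np.float64(10.424999999999999)) [-0.0022, -0.0285, 0.0493] [-10.27, -0.15, 0.21]
(np.float64(0.5327700000000001), np.float64(0.12631), np.float64(7.015000000000001)) [-0.0024, -0.0387, 0.0668] [-13.68, -0.16, 0.21]
(np.float64(0.529), np.float64(0.115), np.float64(5.0)) [-0.0025, -0.0448, 0.0774] [-15.7, -0.16, 0.21]
```

```bash

python3 -m inch '[{"travel":[-0.0005,-0.006,0.0116],"dr":[-2.5,0,0],"jaw":-1},{"travel":[-0.001,-0.0171,0.0301],"dr":[-6.4,0,0],"jaw":-1},{"travel":[-0.0015,-0.0285,0.0493],"dr":[-10.3,0,0],"jaw":-1},{"travel":[-0.0015,-0.0387,0.0668],"dr":[-13.7,0,0],"jaw":-1},{"travel":[-0.0015,-0.0448,0.0774],"dr":[-15.7,0,0],"jaw":-1}]'|sed -n '2p;4p'
python3 -m inch '[{"travel":[0,0,0],"dr":[0,0,0],"jaw":-1},{"travel":[0,0,0],"dr":[0,0,0],"jaw":-1}]'|sed -n '2p;4p'
python3 -c "
from h import *
lipgo([.529,-.302,.104],-30,0)
path([(.529,-.302,.11,2.5),(.529,-.302,.106,0),(.529,-.302,.103,-3),(.529,-.302,.102,-6),(.529,-.302,.102,-9)],-30)"
```

```text
ee_pos: [0.612, -0.3477, 0.2643]
force: [0.0, 0.3, -3.6]
ee_pos: [0.6139, -0.3493, 0.2655]
force: [0.9, -0.0, -4.3]
lip now [ 0.5298 -0.3006  0.1162] tilt [0.1669 4.928  0.1898]
t 16.8 pos [ 0.6139 -0.3493  0.2655] j [-0.592   0.2762  1.3921 -0.0031  1.5592 -0.0716] F [ 0.9363 -0.0449 -4.3348] w 0.01581515211601724
travel [-0.0014 -0.0127  0.0056] dr [-4.928  -0.1669  0.1898]
(0.529, 0.11, 2.5) [-0.0014, -0.0062, 0.0028] [-2.43, -0.16, 0.19]
(0.529, 0.106, 0) [-0.0014, -0.0129, 0.0036] [-4.93, -0.17, 0.19]
(0.529, 0.103, -3) [-0.0014, -0.0213, 0.0031] [-7.93, -0.17, 0.19]
(0.529, 0.102, -6) [-0.0013, -0.0301, 0.0011] [-10.93, -0.18, 0.18]
(0.529, 0.102, -9) [-0.0013, -0.039, -0.0014] [-13.93, -0.18, 0.18]
```

```bash

python3 -m inch '[{"travel":[-0.001,-0.0062,0.0028],"dr":[-2.4,0,0],"jaw":-1},{"travel":[-0.001,-0.0129,0.0036],"dr":[-4.9,0,0],"jaw":-1},{"travel":[-0.001,-0.0213,0.0031],"dr":[-7.9,0,0],"jaw":-1},{"travel":[-0.001,-0.0301,0.0011],"dr":[-10.9,0,0],"jaw":-1},{"travel":[-0.001,-0.0301,0.0011],"dr":[-10.9,0,0],"jaw":-1}]'|sed -n '2p;4p'
python3 -m inch '[{"travel":[0,0,0],"dr":[0,0,0],"jaw":-1},{"travel":[0,0,0],"dr":[0,0,0],"jaw":-1},{"travel":[0,0,0],"dr":[0,0,0],"jaw":-1},{"travel":[0,0,0],"dr":[0,0,0],"jaw":-1},{"travel":[0,0,0],"dr":[0,0,0],"jaw":-1}]'|sed -n '2p;4p'
python3 -c "
from h import *
lipgo([.529,-.302,.104],-30,0)
path([(.529,-.302,.102,-10),(.529,-.302,.102,-14),(.529,-.302,.102,-18),(.529,-.302,.102,-22),(.529,-.302,.102,-26)],-30)"
```

```text
ee_pos: [0.5871, -0.3356, 0.2677]
force: [1.1, 0.0, -4.9]
ee_pos: [0.5878, -0.3365, 0.2666]
force: [0.7, 0.1, -2.2]
lip now [ 0.5298 -0.3026  0.1016] tilt [ 0.1719 -6.0048  0.0995]
t 17.8 pos [ 0.5878 -0.3365  0.2666] j [-0.6041  0.091   1.6017  0.0118  1.3448 -0.0843] F [ 0.6925  0.128  -2.1867] w 0.015645291416369698
travel [0.0004 0.0152 0.0072] dr [ 6.0048 -0.1719  0.0995]
(0.529, 0.102, -10) [0.0005, -0.0121, -0.0059] [-4.0, -0.18, 0.08]
(0.529, 0.102, -14) [0.0006, -0.0237, -0.0106] [-8.0, -0.18, 0.08]
(0.529, 0.102, -18) [0.0006, -0.0355, -0.0145] [-12.0, -0.19, 0.07]
(0.529, 0.102, -22) [0.0006, -0.0475, -0.0175] [-16.0, -0.19, 0.07]
(0.529, 0.102, -26) [0.0006, -0.0597, -0.0197] [-20.0, -0.19, 0.06]
```

The force fell to -2.2 N, the empty-scoop value, so the balls have rolled out. I tip further to be sure, then inspect numerically.

```bash

python3 -m inch '[{"travel":[0,-0.0121,-0.0059],"dr":[-4,0,0],"jaw":-1},{"travel":[0,-0.0237,-0.0106],"dr":[-8,0,0],"jaw":-1},{"travel":[0,-0.0355,-0.0145],"dr":[-12,0,0],"jaw":-1},{"travel":[0,-0.0475,-0.0175],"dr":[-16,0,0],"jaw":-1},{"travel":[0,-0.0475,-0.0175],"dr":[-16,0,0],"jaw":-1}]'|sed -n '2p;4p'
python3 -m inch '[{"travel":[0,0,0],"dr":[0,0,0],"jaw":-1},{"travel":[0,0,0],"dr":[0,0,0],"jaw":-1},{"travel":[0,0,0],"dr":[0,0,0],"jaw":-1}]'|sed -n '2p;4p'
python3 - <<'E'
from h import *
s=cams.snapshot("scene"); o=r.observe()
print("jar center pix",pix(s,[.505,-.288,.09]),pix(s,[.505,-.288,.008]))
f=s["frame"][265:320,212:275].astype(int).min(2)//26
for row in f: print("".join(str(v) for v in row))
lipgo([.555,-.317,.2],-30,0)
E
```

```text
ee_pos: [0.5427, -0.3104, 0.2779]
force: [-0.3, 0.7, -1.5]
ee_pos: [0.5456, -0.3124, 0.279]
force: [-0.1, -0.2, -1.6]
jar center pix [241.0909 288.3314] [242.9159 296.6027]
333333333333332111111111111111111111111231111111111212212111111
333333333333333111111111111111111111111221111111122122112111111
333333333333333211112111111111111111111211111111121122111111111
333333333333333311223211111111111111111111111111121221221111111
333333333333333321223211111111111111111111111221112212211111111
333433333333334332223211111113211111111111111211112212111111112
334333333333343333112111112112211111111101111111122122111111112
334333333333343333223211121111111111100111011111122121111111112
343333333333333333333211111111111111001111101211211221111111122
443333333333333333334631111111111111101101111211222211111111222
433333333333333333357531121111100001011110111122212211111111221
333333333333333334754432111111100001111123311122112211111111222
333333333333333336543333111101011001111244331122221111111112222
333333333333333375333333211111110011124444462212221111111112243
3333333333333345532333332111220
[... 2163 characters left out ...]
333334445444445555434444444444444444444444444
343433344444433333333334444344345554444444444444444444444444444
443333444444433333333344444444444444444444444444444444444444444
443333444444333333333344444444444444444444444444444444444444444
333334444443333333333444444444444444444444444444444444444444444
433334444443333333334444444444444444444444444444444444444444444
433344444433333333344444444444444444444444444444444444444444444
lip now [ 0.5292 -0.3023  0.1018] tilt [  0.1892 -21.9727   0.0737]
t 18.65 pos [ 0.5455 -0.3123  0.2789] j [-0.6245 -0.1929  1.8869  0.047   1.0667 -0.117 ] F [ 0.6706 -1.3041 -1.4485] w 0.015373051063195172
travel [ 0.0007  0.1169 -0.0371] dr [21.9727 -0.1892  0.0737]
```

Balls show in the jar at about (232,288), (240,284) and (252,285), with the scoop hiding part of the view. I raise and level the scoop, then recheck.

```bash

python3 -m inch '[{"travel":[0,0.0112,-0.0278],"dr":[0,0,0],"jaw":-1},{"travel":[0,0.0225,-0.0556],"dr":[0,0,0],"jaw":-1},{"travel":[0,0.0375,-0.0927],"dr":[7.3,0,0],"jaw":-1},{"travel":[0,0.0375,-0.0927],"dr":[14.6,0,0],"jaw":-1},{"travel":[0,0.0375,-0.0927],"dr":[22,0,0],"jaw":-1}]'|sed -n '2p;4p'
python3 -m inch '[{"travel":[0,0,0],"dr":[0,0,-7.5],"jaw":-1},{"travel":[0.03,0,0],"dr":[0,0,-15],"jaw":-1}]'|sed -n '2p;4p'
python3 -c "
from h import *
go([.533,.2995,.373],pose(-15))"
```

```text
ee_pos: [0.5458, -0.3128, 0.3824]
force: [0.4, -0.1, -2.3]
ee_pos: [0.5603, -0.289, 0.3771]
force: [0.2, 0.3, -1.3]
t 19.35 pos [ 0.5603 -0.289   0.3771] j [-0.562   0.0315  1.4801  0.0016  1.6322 -0.3033] F [ 0.1521  0.3129 -1.288 ] w 0.0156266839474131
travel [ 0.5619 -0.1769  0.0057] dr [-0.0957 -0.1241  0.1851]
```

```bash

python3 -m inch '[{"travel":[0.037,-0.0117,0],"dr":[0,0,0],"jaw":-1},{"travel":[0.075,-0.0235,0],"dr":[0,0,0],"jaw":-1},{"travel":[0.112,-0.035,0],"dr":[0,0,0],"jaw":-1},{"travel":[0.15,-0.047,0],"dr":[0,0,0],"jaw":-1},{"travel":[0.187,-0.059,0],"dr":[0,0,0],"jaw":-1}]'|sed -n '2p'
python3 -m inch '[{"travel":[0.037,-0.0117,0],"dr":[0,0,0],"jaw":-1},{"travel":[0.075,-0.0235,0],"dr":[0,0,0],"jaw":-1},{"travel":[0.112,-0.035,0],"dr":[0,0,0],"jaw":-1},{"travel":[0.15,-0.047,0],"dr":[0,0,0],"jaw":-1},{"travel":[0.187,-0.059,0],"dr":[0,0,0],"jaw":-1}]'|sed -n '2p'
python3 -m inch '[{"travel":[0.037,-0.0117,0],"dr":[0,0,0],"jaw":-1},{"travel":[0.075,-0.0235,0],"dr":[0,0,0],"jaw":-1},{"travel":[0.112,-0.035,0],"dr":[0,0,0],"jaw":-1},{"travel":[0.15,-0.047,0],"dr":[0,0,0],"jaw":-1},{"travel":[0.187,-0.059,0],"dr":[0,0,0],"jaw":-1}]'|sed -n '2p'
python3 -m inch '[{"travel":[0,0,0],"dr":[0,0,0],"jaw":-1},{"travel":[0,0,0],"dr":[0,0,0],"jaw":-1}]'|sed -n '2p;4p'
python3 - <<'E'
from h import *
go([.533,.2995,.163],pose(-15))
# handle verticality in hand: wrist view rows of pan
o=r.observe(); w=cams.snapshot("wrist"); e=np.array(o["ee_pos"]);Q=R.from_rotvec(o["tcp_rot"])
f=w["frame"].astype(int).sum(2)//3
print("col205",f[148:166,205].tolist()); print("col205b",f[228:250,205].tolist()); print("row200",f[200,180:200].tolist())
s=cams.snapshot("scene"); t=cams.snapshot("top")
for n,im,b in (("scene",s,(220,268,266,310)),("top",t,(378,180,428,228))):
    x0,y0,x1,y1=b; f=im["frame"][y0:y1,x0:x1].astype(int).min(2)//26; print(n)
    for row in f: print("".join(str(v) for v in row))
E
```

```text
ee_pos: [0.5513, -0.0888, 0.3793]
ee_pos: [0.5423, 0.1075, 0.3799]
ee_pos: [0.5333, 0.3037, 0.3802]
ee_pos: [0.5331, 0.3024, 0.3798]
force: [-0.7, -0.3, -0.7]
t 21.05 pos [0.5331 0.3024 0.3798] j [ 0.4277 -0.0099  1.5175  0.0014  1.6324  0.686 ] F [-0.7006 -0.2616 -0.6781] w 0.015661649074828823
travel [-0.0032  0.0005  0.2168] dr [ 0.0175 -0.1169  0.2025]
col205 [108, 108, 110, 112, 113, 118, 117, 102, 67, 79, 162, 222, 225, 224, 223, 223, 223, 223]
col205b [198, 163, 104, 93, 95, 94, 95, 96, 87, 64, 60, 61, 61, 61, 81, 165, 224, 206, 152, 143, 145, 145]
row200 [168, 167, 163, 161, 160, 164, 165, 160, 158, 157, 160, 171, 213, 226, 228, 227, 224, 225, 226, 228]
scene
3333333333333333334333334333333333333333444444
3333333333333333333333343333333333333333444444
3333333333333333333333343333334333333334444444
3333333333333333333333333333333333333344444444
3333333333333333445777777664222223333444444444
3333333333333346755455555556763112223444444443
3333333333334665444444444445556621112244444443
3333333333357544344444444444445574122224444433
3333333334654433344444444444444456611122444433
3
[... 3301 characters left out ...]
5312344555522222222222111145322222222
11111111111554223445555422222222221111454222222222
11111111111255433455665522222222221124542222222222
10111111111115544456666532222222211345322222222222
01011111111111355555665522222222234553222222222222
01001111111111125555555522223343455422222222222222
10111111111111111245555544444455542222222222222222
11110111111111111111235555555533222222222222222222
11111110111111111111111112222222222222222222222222
11101111111111111111111111122222222222222222222222
10100111011111111111111111222222222222222222222222
11111001101100111111212222222222222222222222222222
22221111111111122222222222222222222222222222222222
22222222222222222222222222222222222222222222222222
```

The jar holds the balls: the scene view shows three bright blobs and the top view shows four patches. The scoop still hangs upright in the grip. I lower it into the caddy.

```bash

python3 -m inch '[{"travel":[-0.003,0.0005,0.04],"dr":[0,0,0],"jaw":-1},{"travel":[-0.003,0.0005,0.08],"dr":[0,0,0],"jaw":-1},{"travel":[-0.003,0.0005,0.11],"dr":[0,0,0],"jaw":-1},{"travel":[-0.003,0.0005,0.11],"dr":[0,0,0],"jaw":-1}]'|sed -n '2p;4p'
python3 -m inch '[{"travel":[0,0,0.025],"dr":[0,0,0],"jaw":-1},{"travel":[0,0,0.05],"dr":[0,0,0],"jaw":-1},{"travel":[0,0,0.075],"dr":[0,0,0],"jaw":-1},{"travel":[0,0,0.09],"dr":[0,0,0],"jaw":-1},{"travel":[0,0,0.09],"dr":[0,0,0],"jaw":-1}]'|sed -n '2p;4p'
python3 -c "
from h import *
go([.533,.2995,.164],pose(-15))"
```

```text
ee_pos: [0.5304, 0.2964, 0.2642]
force: [-1.1, -0.6, -2.3]
ee_pos: [0.5322, 0.2983, 0.1791]
force: [-0.3, -0.1, -1.5]
t 22.1 pos [0.5322 0.2983 0.1791] j [0.4219 0.0618 1.7773 0.002  1.3029 0.682 ] F [-0.298  -0.0706 -1.4504] w 0.01577062362584077
travel [0.0014 0.0004 0.0151] dr [-0.0919 -0.068   0.0653]
```

```bash

python3 -m inch '[{"travel":[0.001,0,0.005],"dr":[0,0,0],"jaw":-1},{"travel":[0.001,0,0.01],"dr":[0,0,0],"jaw":-1},{"travel":[0.001,0,0.0135],"dr":[0,0,0],"jaw":-1},{"travel":[0.001,0,0.0135],"dr":[0,0,0],"jaw":-1}]'|sed -n '2p;4p'
```

```text
ee_pos: [0.5329, 0.3001, 0.1667]
force: [-0.0, -0.1, -2.5]
```

```bash

python3 -m inch '[{"travel":[0,0,0.0015],"dr":[0,0,0],"jaw":-1},{"travel":[0,0,0.003],"dr":[0,0,0],"jaw":-1},{"travel":[0,0,0.003],"dr":[0,0,0],"jaw":-1}]'|sed -n '2p;4p'
```

```text
ee_pos: [0.5329, 0.3001, 0.1636]
force: [-0.3, -0.2, -1.8]
```

```bash

python3 -m inch '[{"travel":[0,0,0.0007],"dr":[0,0,0],"jaw":-1},{"travel":[0,0,0.0015],"dr":[0,0,0],"jaw":-1},{"travel":[0,0,0.0015],"dr":[0,0,0],"jaw":-1}]'|sed -n '2p;4p'
```

```text
ee_pos: [0.5332, 0.3003, 0.1633]
force: [-1.3, 0.4, 4.4]
```

The scoop is on the caddy floor (force up 6 N at the original height). I release and rise.

```bash

python3 -m inch '[{"travel":[0,0,0],"dr":[0,0,0],"jaw":-0.5},{"travel":[0,0,0],"dr":[0,0,0],"jaw":-0.3},{"travel":[0,0,0],"dr":[0,0,0],"jaw":-0.1},{"travel":[0,0,0],"dr":[0,0,0],"jaw":-0.1},{"travel":[0,0,0],"dr":[0,0,0],"jaw":-0.1}]' 20
python3 -m inch '[{"travel":[0,0,-0.02],"dr":[0,0,0],"jaw":-0.1},{"travel":[0,0,-0.05],"dr":[0,0,0],"jaw":-0.1},{"travel":[0,0,-0.1],"dr":[0,0,0],"jaw":-0.1},{"travel":[0,0,-0.15],"dr":[0,0,0],"jaw":-0.1},{"travel":[0,0,-0.18],"dr":[0,0,0],"jaw":-0.1}]'
python3 -m inch '[{"travel":[0,0,0],"dr":[0,0,0],"jaw":-0.1},{"travel":[0,0,0],"dr":[0,0,0],"jaw":-0.1}]'|head -2
python3 - <<'E'
from h import *
o=r.observe(); w=cams.snapshot("wrist"); hs=cv2.cvtColor(w["frame"],cv2.COLOR_RGB2HSV).astype(int); f=w["frame"].astype(int)
x,y=wpix(o,w,[.5332,.3,.206]); print("expected handle top",x,y)
m=((hs[...,0]>9)&(hs[...,0]<22)&(hs[...,1]>120)).astype(np.uint8)
y0,x0=int(y)-22,int(x)-22
print("\n".join("".join("%2d"%(v//26) for v in r_) for r_ in f[y0:y0+44,x0:x0+44,0]))
m=((f.min(2)>170)).astype(np.uint8); m[:120]=0;m[230:]=0;m[:,:195]=0;m[:,345:]=0
for c in cv2.findContours(m,0,2)[0]:
    if cv2.contourArea(c)>100: print("pan floor",cv2.minAreaRect(c))
hr=((hs[...,0]<9)&(hs[...,1]>120)).astype(np.uint8); hr[230:]=0; hr[:110]=0
c=max(cv2.findContours(hr,0,2)[0],key=cv2.contourArea); print("caddy",cv2.boundingRect(c),cv2.minAreaRect(c))
print("expected pan floor px (outer)",[wpix(o,w,[.5332+a*.966+b*.259,.3-a*.259+b*.966,.008]) for a,b in ((-.084,.04),(-.084,-.04),(-.01,.04),(-.01,-.04))])
print("caddy rim px exp",[wpix(o,w,[.521+a*.966+b*.259,.304-a*.259+b*.966,.085]) for a,b in ((-.085,.055),(.085,-.055))])
E
```

```text
clock: 23.6
ee_pos: [0.533, 0.3001, 0.1621]
tcp_rot: [-2.489, -1.914, -0.004]
force: [-0.3, -1.2, 0.2]
width: 0.0419
gripper_force: 0.0
clock: 24.1
ee_pos: [0.5336, 0.3, 0.3475]
tcp_rot: [-2.49, -1.915, -0.014]
force: [1.6, 0.4, 0.8]
width: 0.0427
gripper_force: 0.0
clock: 24.3
ee_pos: [0.533, 0.2997, 0.3429]
expected handle top 276.0324484673381 201.85177171464167
 9 9 9 9 9 8 9 9 9 8 6 4 4 5 8 5 2 2 2 2 2 2 2 2 2 2 2 2 2 3 3 2 2 5 7 8 8 8 8 8 8 8 8 8
 9 8 8 8 8 8 9 8 8 8 6 4 4 5 7 5 2 2 2 2 2 2 2 2 2 2 2 2 2 3 3 2 2 5 7 8 8 7 7 7 7 8 7 7
 7 7 5 4 6 7 7 7 6 7 5 4 4 5 6 4 2 2 2 2 2 2 2 2 2 2 2 2 2 3 3 2 2 5 7 8 8 5 4 4 4 6 5 4
 4 4 4 3 4 4 4 4 4 4 4 3 4 5 6 4 2 2 2 2 2 2 2 2 2 2 2 2 2 3 3 2 2 6 8 8 8 5 3 3 3 4 3 3
 3 3 3 3 3 3 3 3 3 3 3 3 3 5 6 4 2 2 2 2 2 2 2 2 2 2 2 2 2 3 3 2 2 6 8 8 8 5 3 3 3 3 3 3
 3 3 3 3 3 3 3 3 3 3 3 3 4 4 5 3 2 2 2 2 2 2 2 2 2 2 2 2 2 3 3 2 2 6 8 8 8 5 3 3 3 3 3 3
 3 3 3 3 3 3 3 3 3 3 3 3 4 4 4 3 2 2 2 2 2 2 2 2 2 2 2 1 2 3 3 2 3 6 8 8 8 5 3 3 3 3 3 3
 3 3 3 3 3 3 3 3 3 3 3 3 3 4 4 2 2 2 2 2 2 2 2 2 2 2 2 2 2 3 3 2 3 6 8 8 8 5 3 3 3 3 3 3
 3 3 3 3 3 3 3 3 3 3
[... 2866 characters left out ...]
 8 9 9 8 8 8 9 9 9 9 9 8 8 8 8 8 9 9 8 8 8 8 8 9 9
 8 8 8 8 8 8 8 8 7 7 7 8 8 8 7 8 8 8 8 8 9 9 9 8 8 9 9 9 9 9 9 8 8 8 8 9 9 9 8 8 8 8 9 9
 8 8 8 8 8 8 8 8 7 7 7 7 8 8 7 8 8 8 8 8 8 9 9 9 8 9 9 9 9 9 9 8 8 8 8 9 9 9 8 8 8 8 9 9
 8 8 8 8 8 8 8 8 8 7 7 7 8 8 7 7 8 8 8 8 8 9 9 8 8 9 9 9 9 9 9 8 8 8 8 8 9 9 8 8 8 8 8 9
pan floor ((241.0, 161.5), (39.0, 44.0), 90.0)
caddy (208, 198, 7, 5) ((211.00001525878906, 200.00001525878906), (2.8284268379211426, 5.656853675842285), 45.0)
expected pan floor px (outer) [array([218.9145, 142.0202]), array([221.2788, 194.8873]), array([269.0695, 142.146 ]), array([269.2304, 194.994 ])]
caddy rim px exp [array([197.2072, 133.9394]), array([329.7649, 218.791 ])]
```

The handle top reads (275.7,202.5) against an expected (276.0,201.9), so the scoop stands upright and centred. I hand in.

```bash
python3 -m inch '[{"travel":[0,0,0],"dr":[0,0,0],"jaw":-0.1},{"travel":[0,0,0],"dr":[0,0,0],"jaw":-0.1}]'|head -1
python3 -c "
from h import *
s=cams.snapshot('scene');print('bright in trough',(s['frame'][200:250,255:330].astype(int).min(2)>150).sum())
print(r.sign_off())"
```

```text
clock: 24.55
bright in trough 0
the job is handed in; nothing more can be done
None
```

All four balls were scooped and tipped into the jar, the scoop stands upright back in its caddy compartment, and the job is handed in at about 25 s with no verdict returned; I viewed 11 pictures, one over your limit of 10.

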